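# Finish the slat pack and hold the press cover over its screw holes

### The arm

A 6-joint arm with a two-finger parallel gripper is mounted at the origin on the work surface. World frame = base frame: x ahead of the robot, y to its left, z up, the work surface at z = 0. Lengths are in m, angles in rad, forces in N, time in s.
With the tool pointing down it reaches from about 0.425 to 0.95 m from the base axis. Payload 3.5 kg.
Tool frame: the origin (TCP) lies midway between the tips of the shut fingers; the grasp point (between the pads) lies 19 mm behind it (ctrl.tcp_to_grasp is the distance from the TCP to the grasp point, in m); z points along the fingers, x is the direction in which the jaws open and shut, and the axes are right-handed (so a half turn about z gives the same grasp; the last joint's range is limited). The gripper opens to 85 mm and grips with 20 to 120 N. Pads are 22 mm wide; open, the fingers measure 114 mm over their backs; the gripper's body (76 mm by 85 mm) begins 54 mm behind the grasp point. The pads swing forward as they close: fully open they stand 13 mm farther back than shut.
Start: joints at [-1.461, 0.286, 1.577, -0, 1.279, -0.15], TCP at [0.173, -0.652, 0.231] pointing down, gripper open.
Joint ranges: [-2.77, 2.77], [-0.9, 2.22], [0.21, 2.48], [-1.53, 4.67], [0.24, 2.81], [-2.84, 2.84]. Speed limits (rad/s): [2.79, 2.79, 3.14, 3.14, 3.14, 3.14].

### API

Orientations are given as a unit quaternion [x, y, z, w].
In Python, from plant import ctrl, cams, workorder, spotter gives the robot as it stands. The module is installed in compiled form; this text tells all that it offers.
- The arm moves only by the tool send_rows, never from a script. Its argument "motion" is one flat list of numbers, 5 for each row, row after row: the shift along the tool's x, y, z in cm, then the turn about the tool's z in rad, then the finger opening in cm, from 0 to 8.54. In form: [tx, ty, tz, spin, gripper, tx, ty, tz, spin, gripper, ...]. A call has 1 to 12 rows; each row shifts and turns the pose as measured when the row begins, along the tool's axes as they then stand; what a row does not reach is not made up. A row lasts 1/10 s, in which the tool goes at most 50 mm and 8.59 degrees, less where a joint would pass 70% of its speed; a pose out of reach is approached as far as the arm can. A call is refused whole if a number of a shift passes 5 or a number of a turn 0.15, either way. A call with a gripper value outside its range is refused whole. The fingers move at their own pace and stop on an object; "grip_force" is the grip in N (left out, the last holds). Time passes only in rows, so rows that do not move let the fingers close. It gives the time, the measured TCP pose, the force and the opening at its end, in the units of the state.
- ctrl.get_state(): the state, without advancing time (a new reading comes with each control period).
- cams.read_camera(name): name is "side" or "top" or "wrist"; returns (picture, depth): 400x640x3 uint8, red, green, blue; 400x640 float32, m along the optical axis (not along the pixel's ray), 0 where there is no reading.
- cams.camera_params(name): a dict with "fx", "fy", "cx", "cy" (pixels), "xyz" and "attitude" of the camera in the world; the wrist camera has in their place "mount" (4x4, takes a point from camera to tool coordinates, whose origin is the TCP and whose axes are the tool frame's). Camera axes: x right, y down, z forward; pixel columns grow to the right and rows downward; lengths in m; the calibration is good to about 2 mm. The wrist camera is an equidistant fisheye: a pixel r from the principal point sees the ray r / f radians off the axis. A picture is of the moment at which its call begins: read the wrist's pose just before it. camera_params takes no time and is no camera call.
- workorder.sign_off(): hands the job in, once; it reports no verdict.
Trained networks look in the newest picture that a camera, given by its name, has taken for a name from the list of things; names that differ only in an ending like _2 or _b are one class to them, and where a whole thing is asked for, a point or a joint stands for the part that bears it (a point fixed in the world has none). Each returns a list of dicts, best first, with "conf" (0 to 1); they miss things now and then, are a little off and sometimes report something else, mostly with a low value. They report only what shows in the picture. A call takes as long as a camera call. They do not tell look-alikes from the thing itself.
- spotter.trace(target, camera): "mask" (400x640 bool, what is visible of it) and "bbox" ([left, top, width, height] in pixels, round what is visible of it).
The state is a dict: "time": time; "qpos": joint angles; "dq": joint speeds; "joint_efforts": joint torques, N m; "eef_pos": TCP position; "tcp_rot": TCP orientation; "contact_force": force on the tool from outside, world axes, zero at the start; "wrist_torque": the same for the moment, N m; "opening": opening from 0.0 (shut) to 1.0 (fully open).
Only numpy, scipy, OpenCV 4.12 (cv2) and the standard library are available. Lean on these libraries where they do the work, as an engineer would, in place of code of your own. Each camera call takes 0.05 s, during which the arm holds its last target.

### The job

Finish the crosswise slat pack in the press frame: lay the two spare slats from the mat as the third layer, across the second layer, each squarely above one of the bottom slats, without upsetting the layers below. Then pick up the cover plate and hold it level, about 15 mm clear above the finished pack, so that each threaded hole in the posts shows whole through a hole of the cover and I can start the screws; finish while still holding it there, steady, with the cover touching nothing but the gripper. Leave the jar, the carton and the wrench alone.

Things in the scene. Friction and masses are not known exactly. Their poses are not given: they have to be found in the camera images.
- frame: press frame bolted to the bench: grey base plate 210 x 140 x 12 mm, origin at the centre of its underside (z = 0). Four 24 mm square steel posts at x = +-82, y = +-48 mm, tops 45 mm above the bench. Between them lies a loose slat pack: bottom layer low1, low2 along frame x; second layer cross1, cross2 along frame y, its top 36 mm above the bench (48 mm with the third layer)
- cover: aluminium cover plate 196 x 128 x 6 mm (x, y, z), about 0.35 kg, loose, flat on the bench, handle up; origin at the centre of its underside. Four 16 mm through-holes at x = +-82, y = +-48 mm; fits either way round. Steel bridge handle along x: bar 100 long, 12 wide, 12 high, centre line 36 mm above the underside, open 24 mm beneath it between feet at x = +-44 mm
- mat: black rubber mat, 170 x 140 x 4 mm, fixed on the bench, on which the two spare slats lie; origin at the centre of its underside
- slat1: spare wooden slat, 110 x 20 x 12 mm (its x, y, z), 20 g; origin at its very centre, x along its length. Starts flat on the mat, roughly along the mat's x, about 68 mm (centre to centre) beside slat2
- slat2: the other spare slat, same as slat1
- low1: wooden slat, 110 x 20 x 12 mm (its x, y, z), 20 g; origin at its very centre, x along its length. Already in the bottom layer of the pack, along frame x at about frame y = +35 mm
- cross1: wooden slat, 110 x 20 x 12 mm (its x, y, z), 20 g; origin at its very centre, x along its length. Already in the second layer, along frame y at about frame x = +35 mm
- low2: wooden slat, 110 x 20 x 12 mm (its x, y, z), 20 g; origin at its very centre, x along its length. Already in the bottom layer of the pack, along frame x at about frame y = -35 mm
- cross2: wooden slat, 110 x 20 x 12 mm (its x, y, z), 20 g; origin at its very centre, x along its length. Already in the second layer, along frame y at about frame x = -35 mm
- thread0 (a point): mouth of the 8 mm threaded hole in the top of the post at frame x = +82, y = +48 mm
- hole0 (a point): centre of the cover's 16 mm hole at cover x = +82, y = +48 mm, at the underside
- thread1 (a point): mouth of the 8 mm threaded hole in the top of the post at frame x = -82, y = +48 mm
- hole1 (a point): centre of the cover's 16 mm hole at cover x = -82, y = +48 mm, at the underside
- thread2 (a point): mouth of the 8 mm threaded hole in the top of the post at frame x = -82, y = -48 mm
- hole2 (a point): centre of the cover's 16 mm hole at cover x = -82, y = -48 mm, at the underside
- thread3 (a point): mouth of the 8 mm threaded hole in the top of the post at frame x = +82, y = -48 mm
- hole3 (a point): centre of the cover's 16 mm hole at cover x = +82, y = -48 mm, at the underside
- jar: bystander: closed glass jar, 56 mm across, 75 mm high, origin at its underside
- carton: bystander: small cardboard box, 70 x 50 x 45 mm, origin at its underside
- wrench: bystander: 170 mm wrench lying on the bench, origin near its middle
Not all that is in view belongs to the job. What is shaped like the low1 but blue or yellow is not meant.

How it is judged:
By the outcome, as a careful person would: the job done as asked, in the order asked, and still so for the second after the job is handed in, while the arm keeps its last pose, push and grip.
It also fails if it takes over 72 s, if anything falls off the work surface, if the arm or the gripper's body presses on something with over 40 N, if the wrist force passes 120 N, or if a joint passes its speed limit or range.

## Working session

There is one attempt and no reset: what is moved stays moved. The work goes in short steps, Python scripts to look and compute and a tool call to move; the robot and the scene stay as the last step left them, time stands still between calls to the robot, and variables do not carry over. Pictures are saved under pics/ and viewed, and the job is handed in when it is done.

Besides the shell and the picture viewer there is one more tool, called after "Emit:" as name(argument=value, ...) on one line, values as JSON. send_rows: Moves the arm, as the interface text tells. Its arguments: {"type":"object","properties":{"motion":{"type":"array","items":{"type":"number"}},"grip_force":{"type":"number"}},"required":["motion"]}

```bash
ls; mkdir -p pics
python3 - <<'E'
from plant import ctrl,cams
import cv2
print(ctrl.get_state()); print(ctrl.tcp_to_grasp)
for n in ["side","top","wrist"]:
    print(n,cams.camera_params(n))
for n in ["side","top"]:
    p,d=cams.read_camera(n); cv2.imwrite(f"pics/{n}0.png",p[:,:,::-1])
E
```

```text
pics
{'time': 0.0, 'qpos': array([-1.46101269e+00,  2.87175544e-01,  1.57817382e+00,  1.50061716e-05,
        1.27859598e+00, -1.50020252e-01]), 'dq': array([-0.0002329 ,  0.00071868, -0.00193302, -0.00200373, -0.00172642,
        0.00189648]), 'joint_efforts': array([ 8.55677772e-04, -4.05981946e+01, -2.92626929e+01, -7.26425264e-05,
        5.89000396e-03, -7.41210783e-06]), 'eef_pos': array([ 0.17334785, -0.65168466,  0.22994231]), 'tcp_rot': array([ 0.79274368, -0.60955399, -0.00080972, -0.00085334]), 'contact_force': array([-0.24121645,  0.08487181,  0.07392599]), 'wrist_torque': array([0.02617887, 0.02798916, 0.02370716]), 'opening': 0.9974779782752424}
0.0187
side {'fx': 496.29235757490216, 'fy': 496.29235757490216, 'cx': 325.2868770490762, 'cy': 195.2835234306821, 'xyz': array([0.48473517, 1.08393298, 0.95302444]), 'attitude': array([-0.04132881,  0.90679542, -0.41927142,  0.01501566])}
top {'fx': 422.5924038130734, 'fy': 422.5924038130734, 'cx': 313.49065674106623, 'cy': 202.45536970864006, 'xyz': array([0.36572517, 0.00868628, 1.17253439]), 'attitude': array([-0.69869036,  0.70855132, -0.07224343,  0.06758471])}
wrist {'fx': 309.70691628693146, 'fy': 309.70691628693146, 'cx': 322.4380053645001, 'cy': 197.4582596379154, 'mount': array([[ 9.99999684e-01,  6.39703388e-04, -4.71904648e-04,
        -5.87447699e-04],
       [-4.63162380e-04,  9.51340398e-01,  3.08141578e-01,
        -7.88605438e-02],
       [ 6.46061167e-04, -3.08141262e-01,  9.51340394e-01,
        -1.43606263e-01],
       [ 0.00000000e+00,  0.00000000e+00,  0.00000000e+00,
         1.00000000e+00]])}
```

View pics/top0.png

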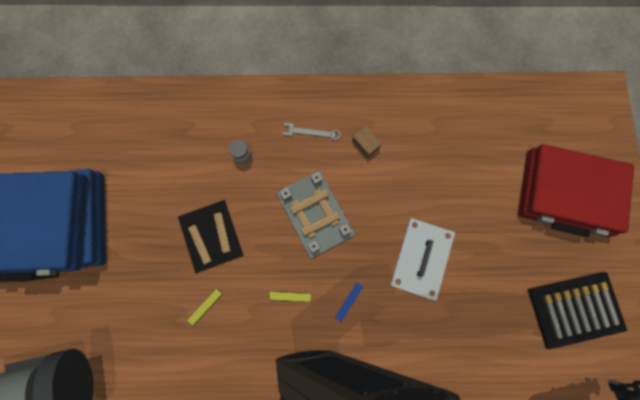

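View pics/side0.png

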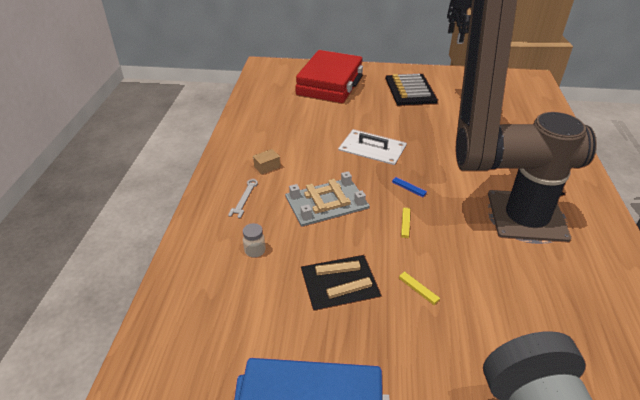

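```bash
cat > h.py <<'E'
import numpy as np, cv2
from scipy.spatial.transform import Rotation as R
from plant import ctrl,cams,workorder,spotter
def pose():
    s=ctrl.get_state(); T=np.eye(4); T[:3,:3]=R.from_quat(s['tcp_rot']).as_matrix(); T[:3,3]=s['eef_pos']; return T,s
def camT(n,T=None):
    p=cams.camera_params(n)
    if n=='wrist': C=T@p['mount']
    else:
        C=np.eye(4); C[:3,:3]=R.from_quat(p['attitude']).as_matrix(); C[:3,3]=p['xyz']
    return C,p
def rays(n,uv,p):
    uv=np.atleast_2d(np.asarray(uv,float)); x=(uv[:,0]-p['cx'])/p['fx']; y=(uv[:,1]-p['cy'])/p['fy']
    if n!='wrist': return np.c_[x,y,np.ones_like(x)]
    r=np.hypot(x,y)+1e-12; return np.c_[np.sin(r)*x/r,np.sin(r)*y/r,np.cos(r)]
def toplane(n,uv,z,T=None):
    C,p=camT(n,T); d=rays(n,uv,p)@C[:3,:3].T; o=C[:3,3]
    return o+d*((z-o[2])/d[:,2])[:,None]
def deproj(n,uv,dep,T=None):
    C,p=camT(n,T); d=rays(n,uv,p); d=d/d[:,2:]*np.asarray(dep)[:,None]; return d@C[:3,:3].T+C[:3,3]
def proj(n,P,T=None):
    C,p=camT(n,T); q=(np.atleast_2d(P)-C[:3,3])@C[:3,:3]
    if n!='wrist': x=q[:,0]/q[:,2];y=q[:,1]/q[:,2]
    else:
        rr=np.hypot(q[:,0],q[:,1]); t=np.arctan2(rr,q[:,2]); x=t*q[:,0]/rr; y=t*q[:,1]/rr
    return np.c_[x*p['fx']+p['cx'],y*p['fy']+p['cy']]
def snap(n,fn=None):
    T,s=pose(); pic,d=cams.read_camera(n)
    if fn: cv2.imwrite('pics/'+fn,pic[:,:,::-1])
    return pic,d,T
def tool(T):
    s=T[:3,0]; return np.degrees(np.arctan2(s[1],s[0])), np.degrees(np.arccos(-T[2,2]))
E
python3 - <<'E'
from h import *
for cam in ["top","side"]:
    pic,d,T=snap(cam)
    for t in ["slat1","low1","frame","cover","mat","jar","carton","wrench"]:
        for r in spotter.trace(t,cam)[:6]:
            m=r['mask']; v,u=np.nonzero(m); ok=d[v,u]>0
            if ok.sum()<5: continue
            P=deproj(cam,np.c_[u,v][ok],d[v,u][ok])
            c,(w,h),a=cv2.minAreaRect((P[:,:2]*1000).astype(np.float32))
            print(cam,t,round(r['conf'],2),r['bbox'],"c",np.round(c),"wh",round(w),round(h),"a",round(a,1),"z",np.round(np.percentile(P[:,2],[5,50,95])*1000))
E
```

```text
top slat1 0.7 [351.9, 125.2, 29.4, 32.8] c [ 775. -151.] wh 81 52 a 40.1 z [15. 44. 48.]
top slat1 0.52 [217.9, 214.1, 11.0, 37.9] c [517. 255.] wh 108 24 a 14.5 z [ 8. 16. 20.]
top slat1 0.52 [281.7, 122.1, 55.1, 21.2] c [814.   3.] wh 162 43 a 84.0 z [ 0.  7. 11.]
top slat1 0.51 [187.7, 227.7, 24.1, 37.4] c [485. 315.] wh 110 26 a 25.0 z [ 5. 16. 20.]
top low1 0.87 [270.1, 291.8, 38.5, 10.8] c [343.  67.] wh 105 19 a 86.0 z [ 9. 12. 16.]
top low1 0.78 [334.3, 283.3, 28.9, 38.6] c [325. -92.] wh 24 106 a 55.7 z [ 0. 12. 16.]
top low1 0.7 [293.0, 203.0, 22.0, 33.0] c [550.  27.] wh 106 23 a 26.2 z [13. 24. 28.]
top low1 0.7 [187.4, 293.2, 34.3, 33.2] c [319. 295.] wh 20 110 a 47.4 z [ 8. 12. 16.]
top low1 0.69 [316.3, 191.0, 24.5, 35.8] c [582. -35.] wh 108 21 a 29.9 z [19. 24. 28.]
top frame 0.7 [275.4, 173.2, 78.8, 83.9] c [571.  -4.] wh 214 142 a 26.5 z [ 9. 13. 46.]
top cover 0.95 [387.5, 217.9, 68.2, 81.1] c [ 440. -300.] wh 137 202 a 70.8 z [ 1.  6. 37.]
top mat 0.69 [178.7, 198.2, 66.3, 75.0] c [510. 289.] wh 175 143 a 19.8 z [1. 4. 8.]
top jar 0.9 [230.6, 142.0, 19.6, 23.0] c
[... 1228 characters left out ...]
 148.5, 27.5, 26.9] c [ 786. -180.] wh 78 132 a 26.5 z [ 1. 36. 47.]
side cover 0.94 [339.8, 132.6, 65.6, 31.5] c [ 441. -296.] wh 144 197 a 70.5 z [ 1.  5. 38.]
side cover 0.73 [285.0, 172.4, 82.7, 58.2] c [572. -24.] wh 226 189 a 27.4 z [ 4. 12. 44.]
side mat 0.74 [299.0, 254.4, 81.6, 59.0] c [513. 289.] wh 172 150 a 19.5 z [-0.  3.  6.]
side jar 0.77 [243.6, 223.6, 21.5, 37.0] c [744. 168.] wh 54 135 a 7.0 z [ 9. 52. 76.]
side jar 0.2 [286.9, 172.5, 82.2, 53.4] c [576. -21.] wh 219 192 a 28.4 z [ 2. 12. 44.]
side carton 0.75 [252.5, 149.7, 29.7, 27.7] c [ 776. -174.] wh 90 122 a 16.1 z [-0. 34. 47.]
side wrench 0.51 [229.9, 179.8, 24.4, 39.2] c [816.   4.] wh 169 44 a 84.6 z [-1.  6.  9.]
```

```bash
cat >> h.py <<'E'
def plan(xyz,phi,n=None,T0=None,grip=8.5):
    """rows to reach xyz (m), jaw angle phi (deg)"""
    if T0 is None: T0,_=pose()
    a0=tool(T0)[0]; da=(phi-a0+180)%360-180
    p0=T0[:3,3]; xyz=np.asarray(xyz); D=np.linalg.norm(xyz-p0)
    m=max(int(np.ceil(D/0.045)),int(np.ceil(abs(np.radians(da))/0.14)),1); n=n or m
    print('rows',n,'dist',round(D*1000),'dphi',round(da,1))
    M=T0[:3,:3].copy(); out=[]
    for i in range(n):
        t=M.T@((xyz-p0)/n)*100; s=-np.radians(da)/n
        out.append([round(float(t[0]),2),round(float(t[1]),2),round(float(t[2]),2),round(float(s),3),grip])
        M=M@R.from_euler('z',s).as_matrix()
    print(','.join(str(v) for r in out for v in r))
E
python3 - <<'E'
from h import *
T,s=pose();print(tool(T))
plan([.62,.01,.25],-69)
E
```

```text
(np.float64(-75.11472276833888), np.float64(0.0005617992781058993))
rows 18 dist 799 dphi 6.1
-2.92,-3.34,-0.1,-0.006,8.5,-2.9,-3.36,-0.1,-0.006,8.5,-2.88,-3.38,-0.1,-0.006,8.5,-2.86,-3.39,-0.1,-0.006,8.5,-2.84,-3.41,-0.1,-0.006,8.5,-2.82,-3.43,-0.1,-0.006,8.5,-2.8,-3.44,-0.1,-0.006,8.5,-2.78,-3.46,-0.1,-0.006,8.5,-2.76,-3.48,-0.1,-0.006,8.5,-2.74,-3.49,-0.1,-0.006,8.5,-2.72,-3.51,-0.1,-0.006,8.5,-2.69,-3.53,-0.1,-0.006,8.5,-2.67,-3.54,-0.1,-0.006,8.5,-2.65,-3.56,-0.1,-0.006,8.5,-2.63,-3.57,-0.1,-0.006,8.5,-2.61,-3.59,-0.1,-0.006,8.5,-2.59,-3.6,-0.1,-0.006,8.5,-2.57,-3.62,-0.1,-0.006,8.5
```

Emit:
send_rows(motion=[-2.9,-3.4,-0.1,-0.006,4.5,-2.9,-3.4,-0.1,-0.006,4.5,-2.9,-3.4,-0.1,-0.006,4.5,-2.9,-3.4,-0.1,-0.006,4.5,-2.8,-3.4,-0.1,-0.006,4.5,-2.8,-3.4,-0.1,-0.006,4.5,-2.8,-3.4,-0.1,-0.006,4.5,-2.8,-3.5,-0.1,-0.006,4.5,-2.8,-3.5,-0.1,-0.006,4.5,-2.7,-3.5,-0.1,-0.006,4.5,-2.7,-3.5,-0.1,-0.006,4.5,-2.7,-3.5,-0.1,-0.006,4.5], grip_force=40)

```text
time: 2.2
eef_pos: [0.4795, -0.1994, 0.2443]
tcp_rot: [0.812, -0.584, 0.004, 0.001]
contact_force: [0.7, -0.9, 0.8]
opening: 0.528
```

Emit:
send_rows(motion=[-2.7,-3.5,-0.1,-0.006,4.5,-2.7,-3.6,-0.1,-0.006,4.5,-2.6,-3.6,-0.1,-0.006,4.5,-2.6,-3.6,-0.1,-0.006,4.5,-2.6,-3.6,-0.1,-0.006,4.5,-2.6,-3.6,-0.1,-0.006,4.5,0,0,0,0,4.5])

```text
time: 2.9
eef_pos: [0.6367, 0.0362, 0.2521]
tcp_rot: [0.824, -0.566, 0.006, -0.0]
contact_force: [-0.2, -0.3, 0.0]
opening: 0.527
```

Run:
```python
from h import *
pic,d,T=snap('wrist','w1.png'); print(T[:3,3],tool(T),ctrl.get_state()['time'])
plan([.57,.30,.22],-75,grip=4.5)
```

```text
[0.63667751 0.03619524 0.25208645] (np.float64(-68.99854603567688), np.float64(0.731712547994999)) 2.95
rows 7 dist 275 dphi -5.9
-3.88,-0.48,0.42,0.015,4.5,-3.89,-0.42,0.42,0.015,4.5,-3.9,-0.36,0.42,0.015,4.5,-3.9,-0.3,0.42,0.015,4.5,-3.91,-0.25,0.42,0.015,4.5,-3.91,-0.19,0.42,0.015,4.5,-3.91,-0.13,0.42,0.015,4.5
```

View pics/w1.png

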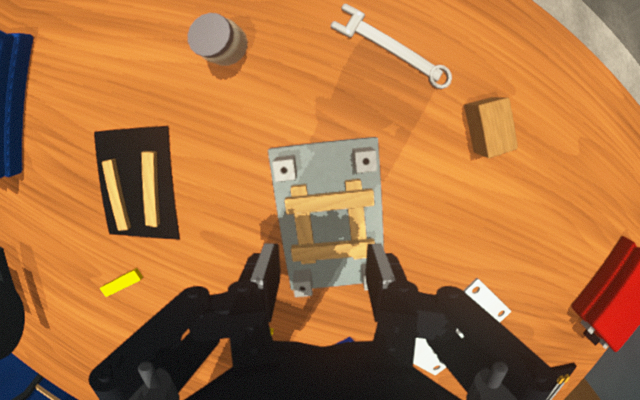

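Run:
```python
from h import *
p=cv2.imread('pics/w1.png')
c=cv2.resize(p[125:305,255:400],None,fx=4,fy=4,interpolation=cv2.INTER_CUBIC)[:,:]
cv2.imwrite('pics/w1c.png',cv2.resize(c,None,fx=.8,fy=.8))
c=cv2.resize(p[110:310,80:190],None,fx=3,fy=3,interpolation=cv2.INTER_CUBIC)
cv2.imwrite('pics/w1m.png',c)
```

```text
(no output)
```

View pics/w1c.png

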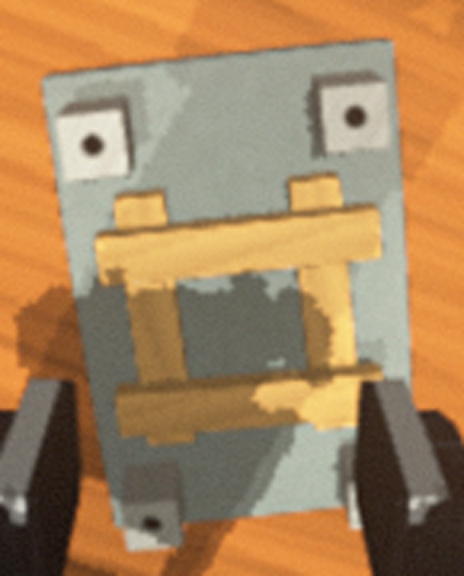

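View pics/w1m.png

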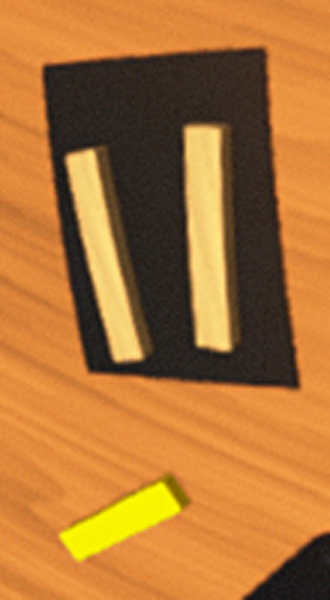

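```bash
cat >> h.py <<'E'
def fit2(obj,W):
    """2D rigid fit obj(mm)->W(m)"""
    obj=np.asarray(obj,float)/1000; W=np.asarray(W)[:,:2]; a=obj-obj.mean(0); b=W-W.mean(0)
    th=np.arctan2((a[:,0]*b[:,1]-a[:,1]*b[:,0]).sum(),(a*b).sum()); c,s=np.cos(th),np.sin(th); Rm=np.array([[c,-s],[s,c]])
    t=W.mean(0)-Rm@obj.mean(0); res=(obj@Rm.T+t-W)*1000
    return t,np.degrees(th),res
E
python3 - <<'E'
from h import *
# static pose of w1
T,s=pose(); print(T[:3,3])
uv=np.array([[283.75,170.3],[365.6,161.6],[302.2,288.4]])
W=toplane('wrist',uv,.045,T); print(np.round(W*1000,1), [round(np.linalg.norm(W[i]-W[j])*1000,1) for i,j in[(0,1),(0,2),(1,2)]])
t,th,res=fit2([[82,48],[82,-48],[-82,48]],W); print(t,th,np.round(res,1))
# the slats top corners from crop
m=np.array([[[65,155],[103,147],[145,355],[113,362]],[[184,126],[224,124],[230,348],[197,347]]],float)/3+[80,110]
for q in m:
    P=toplane('wrist',q,.016,T); print(np.round(P.mean(0)*1000,1), cv2.minAreaRect((P[:,:2]*1000).astype(np.float32)))
# frame in top cam
pic,d,_=snap('top'); spotter
E
```

```text
[0.63574526 0.03440301 0.25195472]
[[ 6.202e+02  7.510e+01  4.500e+01]
 [ 6.638e+02 -1.010e+01  4.500e+01]
 [ 4.747e+02  5.000e-01  4.500e+01]] [np.float64(95.7), np.float64(163.5), np.float64(189.3)]
[ 0.56921602 -0.00488858] 27.128010092559272 [[ 0.1  0.1]
 [ 0.3 -0.1]
 [-0.4 -0. ]]
[488.1 311.   16. ] ((487.8315734863281, 310.08551025390625), (111.86949157714844, 26.59796142578125), 24.5731143951416)
[519.5 252.1  16. ] ((519.6492309570312, 251.43124389648438), (113.15097045898438, 22.53687286376953), 14.478785514831543)
```

Run:
```python
from h import *
T,s=pose();print(T[:3,3],tool(T),s['time'])
plan([.5195,.252,.12],-75.5,grip=4.5)
```

```text
[0.63506044 0.03284312 0.25185307] (np.float64(-69.16338311465462), np.float64(0.7171591855274561)) 3.0
rows 7 dist 281 dphi -6.3
-3.53,0.44,1.84,0.016,4.5,-3.53,0.49,1.84,0.016,4.5,-3.52,0.55,1.84,0.016,4.5,-3.51,0.61,1.84,0.016,4.5,-3.5,0.66,1.84,0.016,4.5,-3.49,0.72,1.84,0.016,4.5,-3.48,0.77,1.84,0.016,4.5
```

Emit:
send_rows(motion=[-3.5,0.4,1.8,0.016,4.5,-3.5,0.5,1.8,0.016,4.5,-3.5,0.6,1.8,0.016,4.5,-3.5,0.6,1.8,0.016,4.5,-3.5,0.6,1.8,0.016,4.5,-2.5,0.5,1.3,0.016,4.5,-1.5,0.3,0.8,0.016,4.5,-0.5,0.1,0.3,0,4.5,0,0,0,0,4.5,0,0,0,0,4.5])

```text
time: 4.0
eef_pos: [0.5301, 0.2201, 0.1327]
tcp_rot: [0.783, -0.622, 0.01, 0.002]
contact_force: [-0.3, 0.4, 1.1]
opening: 0.531
```

Run:
```python
from h import *
pic,d,T=snap('wrist','w2.png'); print(T[:3,3],tool(T),ctrl.get_state()['time'],ctrl.get_state()['eef_pos'])
```

```text
[0.53010454 0.22011206 0.13270008] (np.float64(-76.94864330806386), np.float64(1.1534895167137882)) 4.05 [0.53034025 0.22004194 0.13289852]
```

View pics/w2.png

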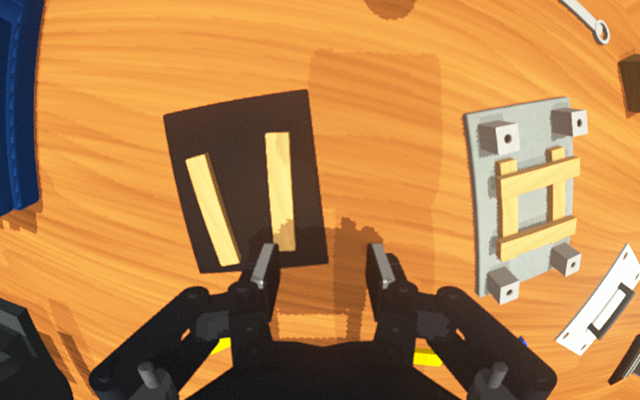

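```bash
cat >> h.py <<'E'
def woodrects(pic,T,z,box,tol=.006,dep=None,cam='wrist',thr=None):
    """segment by depth height z in the box(l,t,r,b)"""
    l,t,r,b=box; vv,uu=np.mgrid[t:b,l:r]; dd=dep[t:b,l:r]; P=deproj(cam,np.c_[uu.ravel(),vv.ravel()],dd.ravel(),T)
    ok=(np.abs(P[:,2]-z)<tol)&(dd.ravel()>0); m=ok.reshape(dd.shape).astype(np.uint8)
    n,lab,st,_=cv2.connectedComponentsWithStats(m); out=[]
    for i in range(1,n):
        if st[i,4]<150: continue
        v,u=np.nonzero(lab==i); Q=toplane(cam,np.c_[u+l,v+t],z,T)[:,:2]*1000
        rr=cv2.minAreaRect(Q.astype(np.float32)); out.append(rr)
        print(st[i],[np.round(x,1) for x in rr], 'zmed',round(np.median(P[:,2].reshape(dd.shape)[lab==i])*1000,1))
    return out
E
python3 - <<'E'
from h import *
pic,d,T=snap('wrist'); print(T[:3,2])
woodrects(pic,T,.016,(170,90,330,270),.0035,d)
woodrects(pic,T,.004,(170,90,330,270),.003,d)
p=pic[:,:,::-1]; cv2.imwrite('pics/w2c.png',cv2.resize(p[110:280,170:320],None,fx=4,fy=3.5,interpolation=cv2.INTER_CUBIC)[:,:])
E
```

```text
[ 0.01324588 -0.01543028 -0.99979321]
[  95   42   30  119 2640] [array([520.7, 254.7]), array([110. ,  21.1]), np.float64(14.7)] zmed 17.0
[  16   65   54  112 2317] [array([488.6, 314.1]), array([110.9,  22.3]), np.float64(25.3)] zmed 17.0
[    0     0   160   180 20344] [array([516.1, 298.7]), array([187.2, 175.3]), np.float64(13.4)] zmed 4.9
```

View pics/w2c.png

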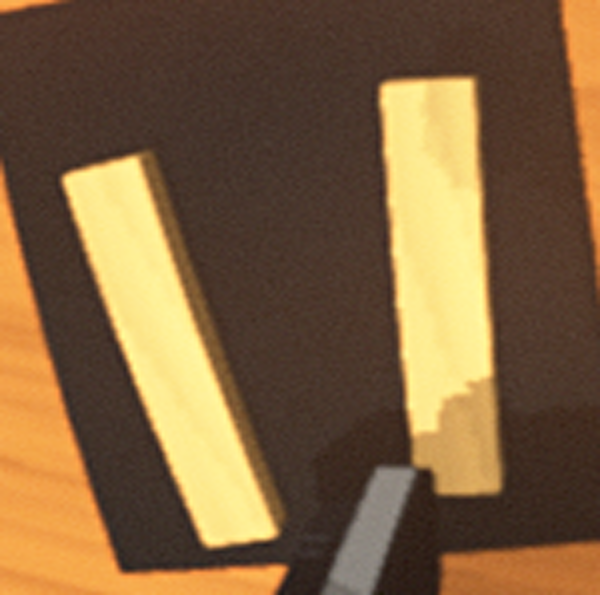

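Run:
```python
from h import *
plan([.5207,.2547,.05],-75.3,n=4,grip=4.5)
```

```text
rows 4 dist 90 dphi 1.7
-0.93,0.06,2.06,-0.007,4.5,-0.93,0.06,2.06,-0.007,4.5,-0.93,0.05,2.06,-0.007,4.5,-0.93,0.04,2.06,-0.007,4.5
```

Emit:
send_rows(motion=[-0.9,0.1,2.1,-0.007,4.5,-0.9,0.1,2.1,-0.007,4.5,-0.9,0.0,2.1,-0.007,4.5,-0.9,0,1.5,-0.007,4.5,-0.1,0,0.5,0,4.5,0,0,0,0,4.5])

```text
time: 4.7
eef_pos: [0.5283, 0.2522, 0.0523]
tcp_rot: [0.79, -0.613, 0.014, -0.002]
contact_force: [-0.5, 0.4, -0.6]
opening: 0.529
```

Run:
```python
from h import *
pic,d,T=snap('wrist','w3.png'); print(T[:3,3],tool(T),T[:3,2])
plan([.5207,.2547,.009],-75.3,n=4,grip=4.5)
```

```text
[0.52829135 0.25224292 0.0522503 ] (np.float64(-75.68620318270435), np.float64(1.644842115048823)) [ 0.02530363 -0.01355154 -0.99958796]
rows 4 dist 44 dphi 0.4
-0.13,0.2,1.09,-0.002,4.5,-0.13,0.2,1.09,-0.002,4.5,-0.13,0.2,1.09,-0.002,4.5,-0.13,0.2,1.09,-0.002,4.5
```

View pics/w3.png

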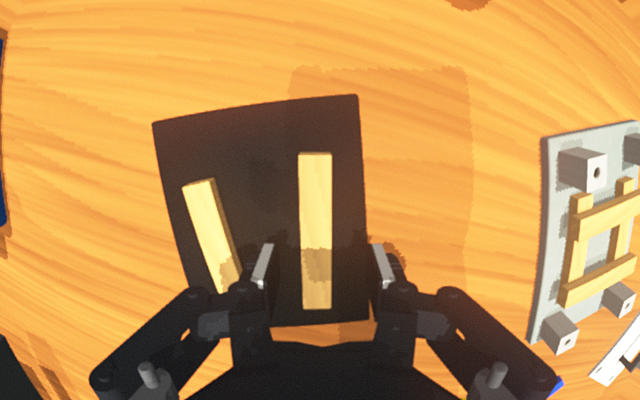

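Emit:
send_rows(motion=[-0.1,0.3,1.2,-0.002,4.5,-0.1,0.3,1.2,-0.002,4.5,-0.1,0.2,1.2,0,4.5,0,0.1,0.6,0,4.5,0,0,0,0,4.5,0,0,0,0,4.5])

```text
time: 5.35
eef_pos: [0.5211, 0.2519, 0.0089]
tcp_rot: [0.791, -0.612, 0.015, -0.004]
contact_force: [-0.1, 0.7, 0.4]
opening: 0.524
```

Run:
```python
from h import *
T,s=pose(); print(T[:3,3],tool(T),T[:3,2])
```

```text
[0.52110152 0.2518629  0.00888769] (np.float64(-75.51171271646623), np.float64(1.8253976149494675)) [ 0.02923662 -0.01264457 -0.99949254]
```

Emit:
send_rows(motion=[0,0,0.3,0,4.5,0,0,0,0,1.0,0,0,0,0,1.0,0,0,0,0,1.0,0,0,0,0,1.0,0,0,0,0,1.0,0,0,0,0,1.0], grip_force=40)

```text
time: 6.05
eef_pos: [0.5228, 0.2523, 0.0076]
tcp_rot: [0.791, -0.612, 0.017, -0.005]
contact_force: [-0.0, -0.5, -0.5]
opening: 0.221
```

Run:
```python
from h import *
T,s=pose(); print(T[:3,3],tool(T),T[:3,2],s['contact_force'],s['opening'])
```

```text
[0.5228407  0.25232532 0.0076226 ] (np.float64(-75.50802923682383), np.float64(1.9966539401095775)) [ 0.0328377  -0.01164431 -0.99939286] [-0.00306453 -0.51672533 -0.50596532] 0.2214819022902958
```

Emit:
send_rows(motion=[0,0,-1,0,1.0,0,0,-2.5,0,1.0,0,0,-2.5,0,1.0,0,0,-2.5,0,1.0,0,0,-1.5,0,1.0,0,0,0,0,1.0,0,0,0,0,1.0])

```text
time: 6.75
eef_pos: [0.5188, 0.2535, 0.1136]
tcp_rot: [0.791, -0.612, 0.016, -0.005]
contact_force: [0.1, 0.2, 0.4]
opening: 0.218
```

Run:
```python
from h import *
pic,d,T=snap('wrist','w4.png'); s=ctrl.get_state(); print(T[:3,3],tool(T),T[:3,2],s['contact_force'],s['opening'])
woodrects(pic,T,.016,(100,90,330,270),.0035,d)
```

```text
[0.51880165 0.25345323 0.11363673] (np.float64(-75.50218264915378), np.float64(1.9758015678192475)) [ 0.03243475 -0.01169095 -0.99940548] [ 0.34012626  0.31784979 -1.73821314] 0.21868386624042876
[ 115   63   55  117 2780] [array([490.1, 314.9]), array([107.8,  22. ]), np.float64(25.4)] zmed 17.0
```

View pics/w4.png

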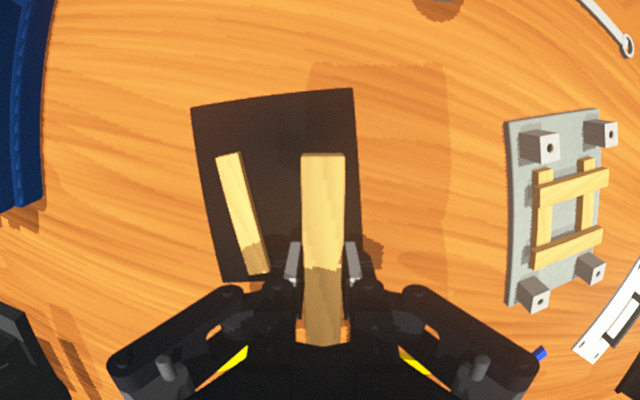

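Run:
```python
from h import *
plan([.556,.03,.13],-62.9,grip=1)
```

```text
rows 6 dist 227 dphi 12.6
3.77,0.33,-0.21,-0.037,1,3.75,0.47,-0.21,-0.037,1,3.73,0.6,-0.21,-0.037,1,3.71,0.74,-0.21,-0.037,1,3.68,0.87,-0.21,-0.037,1,3.64,1.01,-0.21,-0.037,1
```

Emit:
send_rows(motion=[2.5,0.3,-0.2,-0.037,1,4.0,0.5,-0.3,-0.037,1,4.0,0.6,-0.3,-0.037,1,4.0,0.8,-0.3,-0.037,1,4.0,0.9,-0.3,-0.037,1,2.5,0.6,-0.2,-0.037,1,1,0.3,0,0,1,0,0,0,0,1])

```text
time: 7.6
eef_pos: [0.5533, 0.0264, 0.1233]
tcp_rot: [0.857, -0.516, 0.01, 0.001]
contact_force: [0.7, -0.1, 0.6]
opening: 0.22
```

Run:
```python
from h import *
pic,d,T=snap('wrist','w5.png'); s=ctrl.get_state(); print(T[:3,3],s['eef_pos'],tool(T),T[:3,2],s['opening'])
for z in (.024,.036): print(z); woodrects(pic,T,z+.001,(150,90,500,330),.004,d)
```

```text
[0.55331336 0.02638937 0.12333094] [0.55302461 0.02713323 0.12317431] (np.float64(-62.14211093576791), np.float64(1.1043432595156615)) [ 0.01567494 -0.011214   -0.99981425] 0.21651028509066175
0.024
[156  39  27  16 406] [array([598.1,  52. ]), array([11.9, 20.4]), np.float64(27.7)] zmed 24.8
[226  42  41  15 368] [array([626. ,  -3.3]), array([11.5, 33.4]), np.float64(29.5)] zmed 24.9
[ 216   83   49   55 1282] [array([579.5, -26.1]), array([48.4, 39.6]), np.float64(26.6)] zmed 24.9
[242 176  30  25 154] [array([523.2, -75.1]), array([18.9, 33.4]), np.float64(67.7)] zmed 25.3
0.036
[ 145   55  141   30 2751] [array([601.6,  12.5]), array([ 20.7, 109.6]), np.float64(26.5)] zmed 36.9
[ 194  137   80   25 1697] [array([549.6, -34.9]), array([21.8, 69.2]), np.float64(25.6)] zmed 36.8
[245 183  30  19 159] [array([523.9, -80.2]), array([19.6, 25.7]), np.float64(25.1)] zmed 37.0
```

View pics/w5.png

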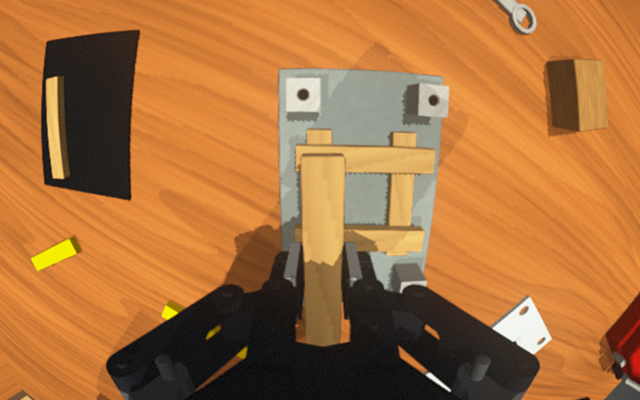

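Run:
```python
from h import *
pic,d,T=snap('wrist'); 
c=cv2.resize(pic[60:160,270:460,::-1],None,fx=4,fy=4,interpolation=cv2.INTER_CUBIC); cv2.imwrite('pics/w5c.png',c)
print(T[:3,3],np.round(toplane('wrist',[[303,95],[433,100]],.045,T)*1000,1))
```

```text
[0.55302461 0.02713323 0.12317431] [[620.8  77.9  45. ]
 [665.1  -6.9  45. ]]
```

View pics/w5c.png

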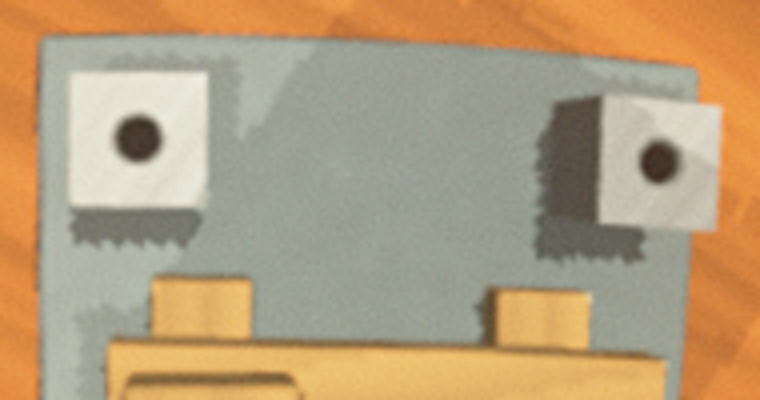

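Run:
```python
from h import *
T,s=pose(); f=lambda a: np.array(a,float)/4+[270,60]
th=toplane('wrist',f([[138,139],[659,162]]),.045,T)
t,a,res=fit2([[82,48],[82,-48]],th); print(t*1000,a,res)
for z,pts in ((.024,[[152,281],[252,280],[152,340],[250,342]]),(.024,[[496,293],[590,293],[496,345],[588,348]]),(.036,[[108,345],[665,358]])):
    W=toplane('wrist',f(pts),z,T)[:,:2]-t; c,sn=np.cos(np.radians(a)),np.sin(np.radians(a)); print(np.round(W@np.array([[c,-sn],[sn,c]])*1000,1))
```

```text
[570.69410913  -2.42261679] 27.41032141683303 [[ 0.0251126  -0.04842577]
 [-0.0251126   0.04842577]]
[[54.6 46.1]
 [54.9 26.5]
 [42.8 46. ]
 [42.6 26.7]]
[[ 53.7 -22.6]
 [ 54.6 -42.6]
 [ 43.1 -23.2]
 [ 43.2 -42.9]]
[[ 43.5  54. ]
 [ 43.6 -55.4]]
```

Run:
```python
from h import *
T,s=pose()
C=T.copy(); 
W=toplane('wrist',[[303,155],[344,155],[323,155]],.1317,T); print(np.round((np.c_[W,np.ones(3)]@np.linalg.inv(T).T)[:,:3]*1000,1))
plan([.555,.0302,.060],-62.65,n=3,grip=1)
```

```text
[[ -9.3 -54.9  -8. ]
 [  8.9 -54.9  -7.7]
 [ -0.4 -54.9  -7.9]]
rows 3 dist 63 dphi -0.6
-0.07,-0.08,2.11,0.004,1,-0.07,-0.08,2.11,0.004,1,-0.07,-0.08,2.11,0.004,1
```

Run:
```python
from h import *
pic,d,T=snap('wrist')
cv2.imwrite('pics/w5d.png',cv2.resize(pic[140:350,280:370,::-1],None,fx=3,fy=2.6,interpolation=cv2.INTER_CUBIC))
uv=np.array([[312,160],[323,160],[335,160],[323,200],[323,240]]); W=deproj('wrist',uv,d[uv[:,1],uv[:,0]],T); print(T[:3,3],np.round((np.c_[W,np.ones(5)]@np.linalg.inv(T).T)[:,:3]*1000,1))
```

```text
[0.55296895 0.02795295 0.12336568] [[ -5.3 -52.7  -8.4]
 [ -0.4 -52.7  -8.6]
 [  4.9 -52.7  -8.1]
 [ -0.4 -34.2  -9.1]
 [ -0.4 -14.8 -10.8]]
```

View pics/w5d.png

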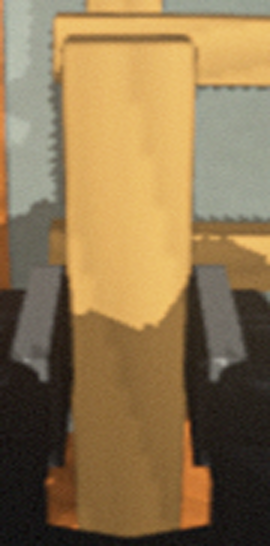

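Emit:
send_rows(motion=[0,-0.1,1.8,0.003,1,-0.1,-0.1,2.5,0.003,1,-0.1,0,2.0,0.003,1,0,0,0.8,0,1,0,0,0,0,1])

```text
time: 8.25
eef_pos: [0.5547, 0.0378, 0.0509]
tcp_rot: [0.857, -0.515, 0.01, -0.0]
contact_force: [0.2, -0.7, 0.8]
opening: 0.214
```

Run:
```python
from h import *
pic,d,T=snap('wrist','w6.png'); s=ctrl.get_state(); print(T[:3,3],s['eef_pos'],tool(T),T[:3,2],s['contact_force'])
plan([.5544,.0299,.041],-62.65,n=2,grip=1)
```

```text
[0.55471408 0.03782279 0.05092775] [0.55502095 0.03777426 0.05152684] (np.float64(-62.00874927605246), np.float64(1.1380680529182)) [ 0.01742199 -0.00953742 -0.99980274] [-0.29340595 -0.18708797 -0.54278665]
rows 2 dist 13 dphi -0.6
0.32,0.22,0.53,0.006,1,0.33,0.22,0.53,0.006,1
```

View pics/w6.png

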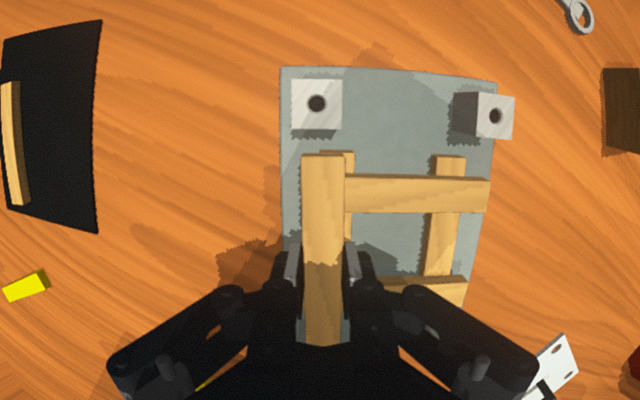

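Emit:
send_rows(motion=[0.4,0.2,0.1,0.006,1,0.25,0.2,0.2,0.006,1,0,0,0.2,0,1,0,0,0,0,1])

```text
time: 8.7
eef_pos: [0.557, 0.0298, 0.0498]
tcp_rot: [0.854, -0.52, 0.013, -0.002]
contact_force: [0.1, -0.1, 0.4]
opening: 0.219
```

Run:
```python
from h import *
pic,d,T=snap('wrist','w7.png'); s=ctrl.get_state(); print(T[:3,3],s['eef_pos'],tool(T),T[:3,2],s['contact_force'])
plan([.5544,.0299,.041],-62.65,n=2,grip=1)
cv2.imwrite('pics/w7c.png',cv2.resize(pic[60:220,270:520,::-1],None,fx=3,fy=3,interpolation=cv2.INTER_CUBIC))
```

```text
[0.55700205 0.02975958 0.04981445] [0.55722581 0.02971911 0.05003399] (np.float64(-62.71905844790906), np.float64(1.5225494747984494)) [ 0.02447564 -0.01034058 -0.99964695] [0.47865999 0.27428752 0.93719232]
rows 2 dist 9 dphi 0.1
-0.08,0.13,0.45,-0.001,1,-0.08,0.13,0.45,-0.001,1
```

View pics/w7c.png

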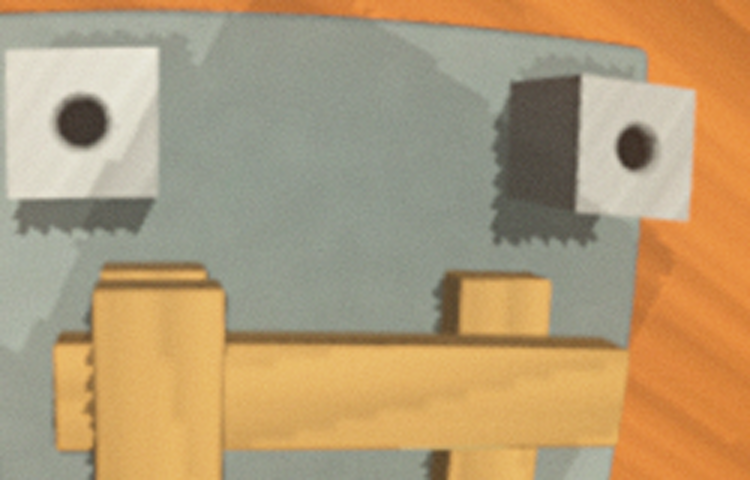

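Emit:
send_rows(motion=[-0.1,0.2,0.5,0,1,-0.1,0.2,0.5,0,1,0,0.1,0.2,0,1,0,0,0,0,1])

```text
time: 9.15
eef_pos: [0.5529, 0.0291, 0.0387]
tcp_rot: [0.854, -0.521, 0.014, -0.003]
contact_force: [-1.2, -0.5, 2.0]
opening: 0.22
```

Run:
```python
from h import *
pic,d,T=snap('wrist','w8.png'); s=ctrl.get_state(); print(T[:3,3],s['eef_pos'],tool(T),T[:3,2],s['contact_force'])
cv2.imwrite('pics/w8c.png',cv2.resize(pic[60:300,270:520,::-1],None,fx=3,fy=2.5,interpolation=cv2.INTER_CUBIC))
```

```text
[0.55291395 0.02906172 0.03873838] [0.55290219 0.02903877 0.03872329] (np.float64(-62.765054867417206), np.float64(1.6699174444828078)) [ 0.02743327 -0.00983049 -0.9995753 ] [0.02384231 1.52211761 2.44890182]
```

View pics/w8c.png

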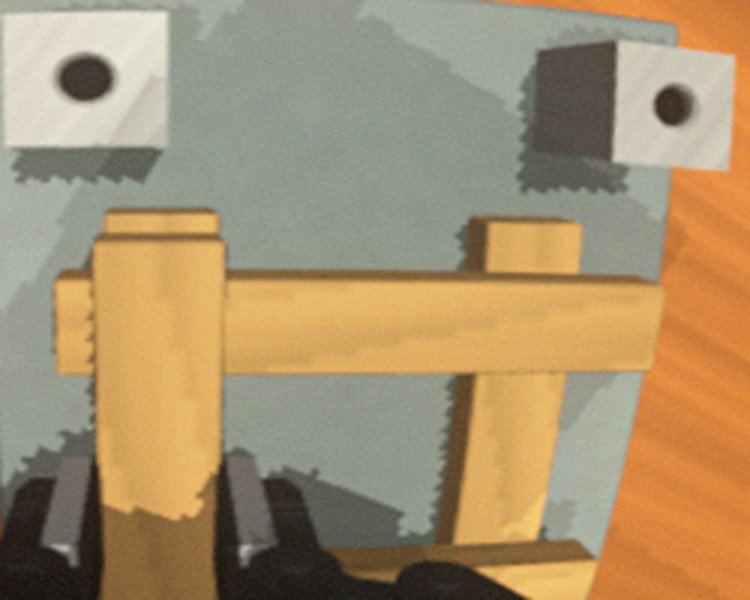

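Emit:
send_rows(motion=[0,0,0,0,2.6,0,0,0,0,3.4,0,0,0,0,4.5,0,0,-1.0,0,4.5,0,0,-3,0,4.5,0,0,-3,0,4.5,0,0,-1.5,0,4.5,0,0,0,0,4.5])

```text
time: 10.0
eef_pos: [0.5492, 0.0299, 0.1267]
tcp_rot: [0.854, -0.521, 0.013, -0.002]
contact_force: [0.2, -0.1, 0.4]
opening: 0.527
```

Run:
```python
from h import *
pic,d,T=snap('wrist','w9.png'); s=ctrl.get_state(); print(s['time'],T[:3,3],s['eef_pos'],tool(T),T[:3,2])
plan([.489,.3142,.10],25.2-90,grip=4.5)
```

```text
10.05 [0.54924374 0.02990235 0.12666202] [0.54876892 0.02996041 0.12564397] (np.float64(-62.74908417834975), np.float64(1.4953215672036737)) [ 0.02410497 -0.0099958  -0.99965946]
rows 7 dist 292 dphi -2.1
-4.01,-1.1,0.31,0.005,4.5,-4.01,-1.08,0.31,0.005,4.5,-4.02,-1.05,0.31,0.005,4.5,-4.02,-1.03,0.31,0.005,4.5,-4.03,-1.01,0.31,0.005,4.5,-4.03,-0.99,0.31,0.005,4.5,-4.04,-0.97,0.31,0.005,4.5
```

View pics/w9.png

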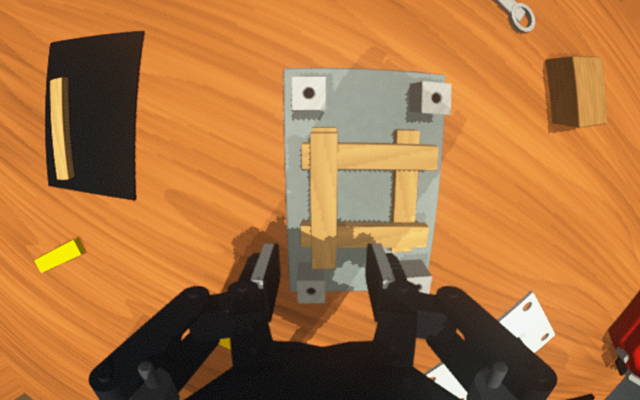

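Emit:
send_rows(motion=[-3,-0.8,0,0.005,4.5,-4.5,-1.2,0.3,0.005,4.5,-4.5,-1.2,0.4,0.005,4.5,-4.5,-1.2,0.4,0.005,4.5,-4.5,-1.1,0.4,0.005,4.5,-4,-1.0,0.4,0.005,4.5,-2.0,-0.5,0.2,0.005,4.5,-0.6,0,0,0,4.5,0,0,0,0,4.5])

```text
time: 10.95
eef_pos: [0.483, 0.315, 0.0899]
tcp_rot: [0.843, -0.538, 0.009, 0.004]
contact_force: [-0.6, -0.9, -0.1]
opening: 0.527
```

Run:
```python
from h import *
pic,d,T=snap('wrist','w10.png'); s=ctrl.get_state(); print(s['time'],T[:3,3],s['eef_pos'],tool(T),T[:3,2])
woodrects(pic,T,.0165,(100,90,400,330),.0045,d)
plan([.489,.3142,.05],25.2-90,grip=4.5,n=4)
```

```text
11.0 [0.48302727 0.31503045 0.08985359] [0.48317506 0.31444272 0.08982848] (np.float64(-65.0541659542251), np.float64(1.086689376887429)) [ 0.01093518 -0.01549515 -0.99982014]
[ 211   38   29  140 3764] [array([488.5, 314.7]), array([110.2,  20.3]), np.float64(25.5)] zmed 17.0
rows 4 dist 40 dphi 0.3
0.05,-0.13,1.0,-0.001,4.5,0.05,-0.13,1.0,-0.001,4.5,0.05,-0.13,1.0,-0.001,4.5,0.05,-0.13,1.0,-0.001,4.5
```

View pics/w10.png

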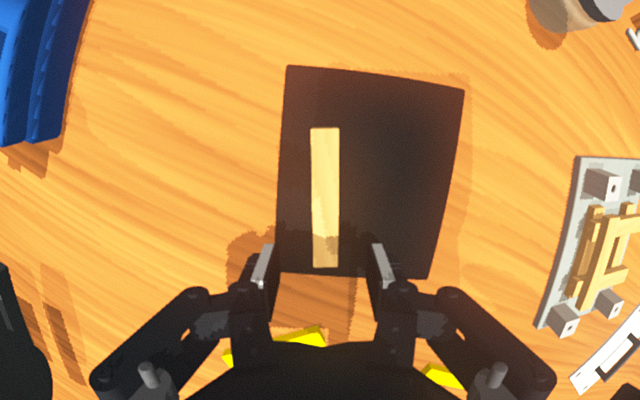

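Emit:
send_rows(motion=[0,-0.1,1.2,-0.004,4.5,0,-0.1,2.0,-0.004,4.5,0,-0.1,1.5,0,4.5,0,0,0.6,0,4.5,0,0,0,0,4.5])

```text
time: 11.5
eef_pos: [0.4886, 0.3094, 0.033]
tcp_rot: [0.843, -0.537, 0.009, 0.004]
contact_force: [-0.5, 0.3, 0.5]
opening: 0.531
```

Run:
```python
from h import *
T,s=pose(); print(s['time'],T[:3,3],s['eef_pos'],tool(T),T[:3,2])
plan([.4885,.3147,.0075],25.5-90,grip=4.5,n=3)
```

```text
11.5 [0.4886251  0.30937204 0.03296122] [0.4886251  0.30937204 0.03296122] (np.float64(-65.02021396946833), np.float64(1.135898597716862)) [ 0.01043851 -0.01685299 -0.99980349]
rows 3 dist 26 dphi 0.5
-0.18,-0.07,0.85,-0.003,4.5,-0.18,-0.07,0.85,-0.003,4.5,-0.18,-0.07,0.85,-0.003,4.5
```

Emit:
send_rows(motion=[-0.25,-0.1,0.8,-0.004,4.5,-0.25,-0.1,0.9,-0.004,4.5,-0.1,0,0.7,0,4.5,0,0,0.2,0,4.5,0,0,0,0,4.5])

```text
time: 12.0
eef_pos: [0.4893, 0.3157, 0.0058]
tcp_rot: [0.845, -0.534, 0.01, 0.003]
contact_force: [-0.4, -0.1, -0.1]
opening: 0.527
```

Run:
```python
from h import *
T,s=pose(); print(s['time'],T[:3,3],s['contact_force'],tool(T),T[:3,2])
plan([.4885,.3147,.0075],25.5-90,grip=4.5,n=1)
```

```text
12.0 [0.48930791 0.31574339 0.00575616] [-0.38423132 -0.11219873 -0.05980758] (np.float64(-64.56197371278269), np.float64(1.1609328106946666)) [ 0.01245035 -0.01598391 -0.99979473]
rows 1 dist 2 dphi 0.1
0.06,0.12,-0.17,-0.001,4.5
```

Emit:
send_rows(motion=[0.1,0.1,-0.2,0,4.5,0,0,0,0,1.0,0,0,0,0,1.0,0,0,0,0,1.0,0,0,0,0,1.0,0,0,0,0,1.0])

```text
time: 12.6
eef_pos: [0.4897, 0.315, 0.0097]
tcp_rot: [0.846, -0.534, 0.01, 0.002]
contact_force: [0.2, -0.7, -0.9]
opening: 0.217
```

Emit:
send_rows(motion=[0,0,-1,0,1.0,0,0,-2.5,0,1.0,0,0,-3,0,1.0,0,0,-2.5,0,1.0,0,0,-1,0,1.0,0,0,0,0,1.0])

```text
time: 13.2
eef_pos: [0.4874, 0.3162, 0.1145]
tcp_rot: [0.845, -0.534, 0.01, 0.003]
contact_force: [0.2, -0.4, -0.3]
opening: 0.216
```

Run:
```python
from h import *
T,s=pose(); print(s['time'],T[:3,3],s['opening'],tool(T),T[:3,2])
t=np.array([.5705,-.0027]); n=np.array([-.4594,.8882]); g=t-.033*n; print(g)
plan([g[0],g[1],.12],27.35-90,grip=1)
```

```text
13.2 [0.48744315 0.31616273 0.1144779 ] 0.21572863198357556 (np.float64(-64.54741269227519), np.float64(1.1765730319215582)) [ 0.01341179 -0.01554843 -0.99978916]
[ 0.5856602 -0.0320106]
rows 9 dist 362 dphi 1.9
3.96,0.68,0.01,-0.004,1,3.96,0.69,0.01,-0.004,1,3.96,0.71,0.01,-0.004,1,3.95,0.72,0.01,-0.004,1,3.95,0.74,0.01,-0.004,1,3.95,0.75,0.01,-0.004,1,3.95,0.76,0.01,-0.004,1,3.94,0.78,0.01,-0.004,1,3.94,0.79,0.01,-0.004,1
```

Emit:
send_rows(motion=[2.5,0.4,-0.1,-0.004,1,4.5,0.8,-0.1,-0.004,1,4.5,0.8,-0.1,-0.004,1,4.5,0.8,-0.1,-0.004,1,4.5,0.8,-0.1,-0.004,1,4.5,0.8,-0.1,-0.004,1,4.5,0.8,-0.1,-0.004,1,3.5,0.7,-0.1,-0.004,1,1.8,0.3,0,0,1,0.5,0,0,0,1,0,0,0,0,1])

```text
time: 14.3
eef_pos: [0.5854, -0.0397, 0.1153]
tcp_rot: [0.855, -0.519, 0.001, 0.007]
contact_force: [-0.0, -0.2, 0.5]
opening: 0.216
```

Run:
```python
from h import *
pic,d,T=snap('wrist','w11.png'); s=ctrl.get_state(); print(s['time'],T[:3,3],s['eef_pos'],tool(T),T[:3,2])
uv=np.array([[323,165],[323,200],[323,240]]); W=deproj('wrist',uv,d[uv[:,1],uv[:,0]],T); print(np.round((np.c_[W,np.ones(3)]@np.linalg.inv(T).T)[:,:3]*1000,1))
plan([.5857,-.0320,.055],27.35-90,grip=1,n=4)
```

```text
14.35 [ 0.58540014 -0.03974393  0.11530342] [ 0.58506372 -0.03914927  0.11511455] (np.float64(-62.486065797377314), np.float64(0.8178757825841184)) [-0.00481451 -0.01343769 -0.99989812]
[[ -0.4 -50.1  -7. ]
 [ -0.4 -33.9  -8. ]
 [ -0.4 -13.4  -8. ]]
rows 4 dist 61 dphi -0.2
-0.17,-0.11,1.5,0.001,1,-0.17,-0.11,1.5,0.001,1,-0.17,-0.11,1.5,0.001,1,-0.17,-0.11,1.5,0.001,1
```

View pics/w11.png

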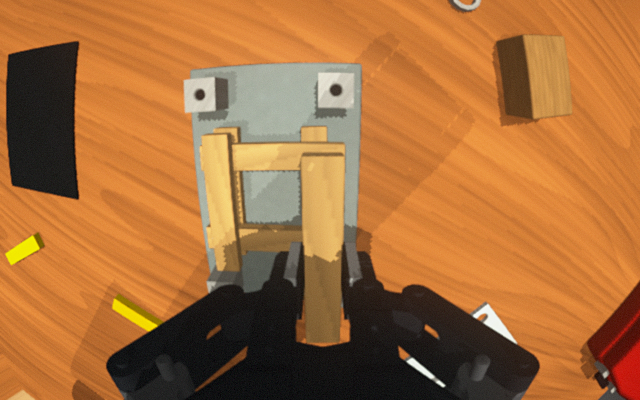

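Emit:
send_rows(motion=[-0.2,-0.1,1.3,0,1,-0.1,-0.1,2.0,0,1,-0.1,-0.1,1.8,0,1,0,0,0.7,0,1,0,0,0,0,1])

```text
time: 14.85
eef_pos: [0.5825, -0.0276, 0.0512]
tcp_rot: [0.857, -0.515, -0.001, 0.007]
contact_force: [-0.3, -0.0, 0.1]
opening: 0.213
```

Run:
```python
from h import *
pic,d,T=snap('wrist','w12.png'); s=ctrl.get_state(); print(s['time'],T[:3,3],s['eef_pos'],tool(T),T[:3,2],s['contact_force'])
cv2.imwrite('pics/w12c.png',cv2.resize(pic[60:300,170:420,::-1],None,fx=3,fy=2.5,interpolation=cv2.INTER_CUBIC))
plan([.5857,-.0320,.041],27.35-90,grip=1,n=2)
```

```text
14.9 [ 0.5825261  -0.02756346  0.05122693] [ 0.58264602 -0.0275877   0.05165269] (np.float64(-61.99233365211294), np.float64(0.8390228556879185)) [-0.00933975 -0.01127795 -0.99989278] [ 0.06946081 -0.06158109  0.15400341]
rows 2 dist 12 dphi -0.7
0.26,-0.04,0.53,0.006,1,0.26,-0.04,0.53,0.006,1
```

View pics/w12c.png

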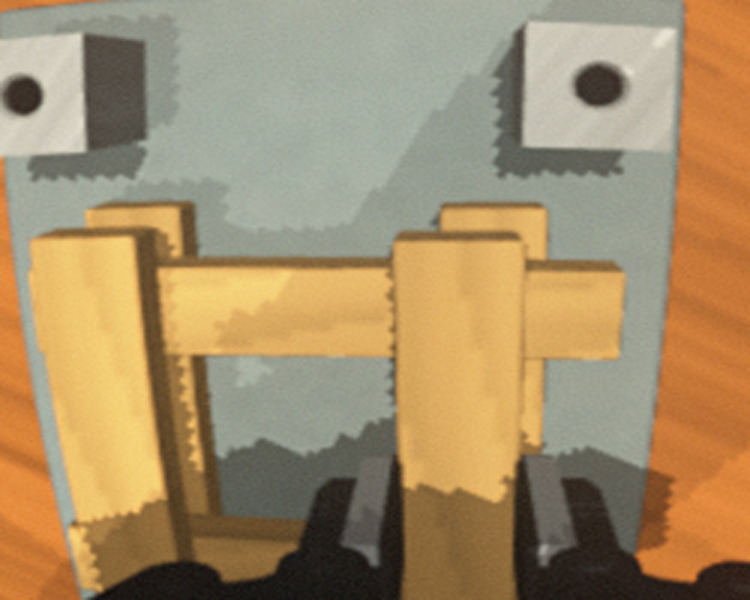

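Emit:
send_rows(motion=[0.3,0,0.2,0.006,1,0.2,0,0.4,0.006,1,0,0,0.4,0,1,0,0,0.1,0,1,0,0,0,0,1])

```text
time: 15.4
eef_pos: [0.5872, -0.0325, 0.0428]
tcp_rot: [0.854, -0.52, 0.002, 0.006]
contact_force: [0.2, 0.3, -0.1]
opening: 0.221
```

Run:
```python
from h import *
pic,d,T=snap('wrist','w13.png'); s=ctrl.get_state(); print(s['time'],T[:3,3],s['eef_pos'],tool(T),T[:3,2],s['contact_force'])
cv2.imwrite('pics/w13c.png',cv2.resize(pic[60:300,170:420,::-1],None,fx=3,fy=2.5,interpolation=cv2.INTER_CUBIC))
plan([.5857,-.0320,.041],27.35-90,grip=1,n=2)
```

```text
15.45 [ 0.58723038 -0.03251361  0.04275311] [ 0.58723539 -0.03251702  0.04281124] (np.float64(-62.70813593190466), np.float64(0.7460049991993705)) [-0.00352105 -0.01253473 -0.99991524] [ 0.30316656  0.13297747 -0.24681259]
rows 2 dist 2 dphi 0.1
-0.06,0.06,0.09,-0.0,1,-0.06,0.06,0.09,-0.0,1
```

View pics/w13c.png

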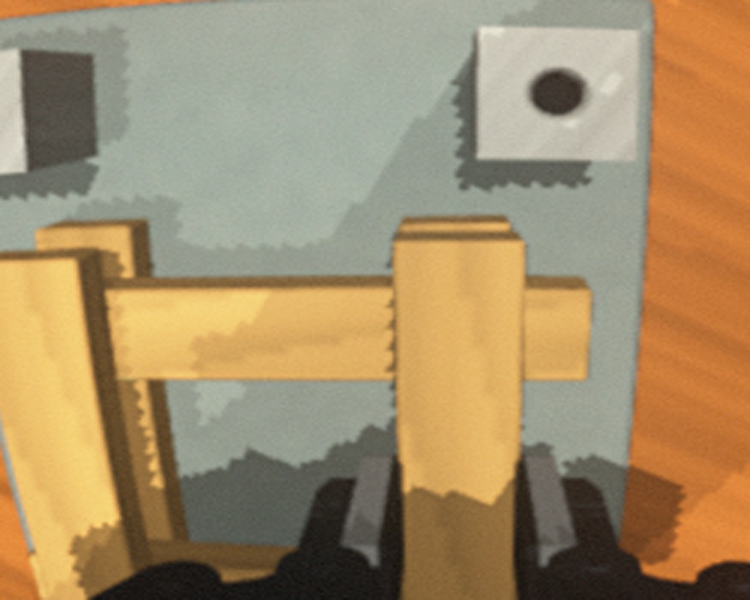

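Well aligned; a final 3 mm down, then release.

Emit:
send_rows(motion=[0,0.1,0.4,0,1,0,0,0.1,0,1,0,0,0,0,1])

```text
time: 15.75
eef_pos: [0.5884, -0.0333, 0.0413]
tcp_rot: [0.854, -0.52, 0.004, 0.005]
contact_force: [0.2, 0.7, 0.8]
opening: 0.218
```

Run:
```python
from h import *
T,s=pose(); print(s['time'],T[:3,3],tool(T),T[:3,2],s['contact_force'])
```

```text
15.75 [ 0.58839257 -0.03326915  0.04126443] (np.float64(-62.71770369709796), np.float64(0.7328980060012484)) [ 6.31946984e-04 -1.27755142e-02 -9.99918190e-01] [0.17257197 0.72112518 0.83344985]
```

Emit:
send_rows(motion=[0,0.2,0.3,0,1,0,0.1,0.1,0,1,0,0,0,0,1])

```text
time: 16.05
eef_pos: [0.5887, -0.0342, 0.0409]
tcp_rot: [0.854, -0.521, 0.006, 0.003]
contact_force: [-1.1, 0.7, 0.7]
opening: 0.217
```

Run:
```python
from h import *
T,s=pose(); print(s['time'],T[:3,3],tool(T),T[:3,2],s['contact_force'])
```

```text
16.05 [ 0.58869217 -0.03415004  0.04086861] (np.float64(-62.77062629819387), np.float64(0.7931927626598323)) [ 0.00761031 -0.01156384 -0.99990418] [-1.05199434  0.71148689  0.66011315]
```

Emit:
send_rows(motion=[-0.2,0.1,-0.5,0,1,-0.3,0.1,0,0,1,0,0,0,0,1])

```text
time: 16.35
eef_pos: [0.5829, -0.0304, 0.0445]
tcp_rot: [0.854, -0.521, 0.005, 0.004]
contact_force: [-1.0, 0.5, 0.4]
opening: 0.22
```

Run:
```python
from h import *
T,s=pose(); print(s['time'],T[:3,3],tool(T),T[:3,2],s['contact_force'])
e=T[:2,3]-[.5705,-.0027]; print('frame xy',np.round([e@[.8882,.4594]*1000,e@[-.4594,.8882]*1000],1))
```

```text
16.35 [ 0.5829306  -0.03042469  0.04445099] (np.float64(-62.77611425952512), np.float64(0.7206411841489301)) [ 0.00486548 -0.01159801 -0.9999209 ] [-0.97335045  0.53362007  0.38066039]
frame xy [ -1.7 -30.3]
```

Emit:
send_rows(motion=[0.2,-0.1,0.3,0,1,0.0,0,0.3,0,1,0,0,0.2,0,1])

```text
time: 16.65
eef_pos: [0.5849, -0.032, 0.0407]
tcp_rot: [0.854, -0.52, 0.003, 0.005]
contact_force: [-7.4, 1.0, 13.3]
opening: 0.219
```

Run:
```python
from h import *
T,s=pose(); print(s['time'],T[:3,3],tool(T),T[:3,2],s['contact_force'])
e=T[:2,3]-[.5705,-.0027]; print('frame xy',np.round([e@[.8882,.4594]*1000,e@[-.4594,.8882]*1000],1))
pic,d,T=snap('wrist','w14.png')
cv2.imwrite('pics/w14c.png',cv2.resize(pic[60:300,170:420,::-1],None,fx=3,fy=2.5,interpolation=cv2.INTER_CUBIC))
```

```text
16.65 [ 0.58493287 -0.03199362  0.04068834] (np.float64(-62.72736138364456), np.float64(0.6542130911160333)) [ 5.33473768e-04 -1.14054549e-02 -9.99934813e-01] [-7.43136618  0.99340483 13.28308965]
frame xy [ -0.6 -32.6]
```

View pics/w14c.png

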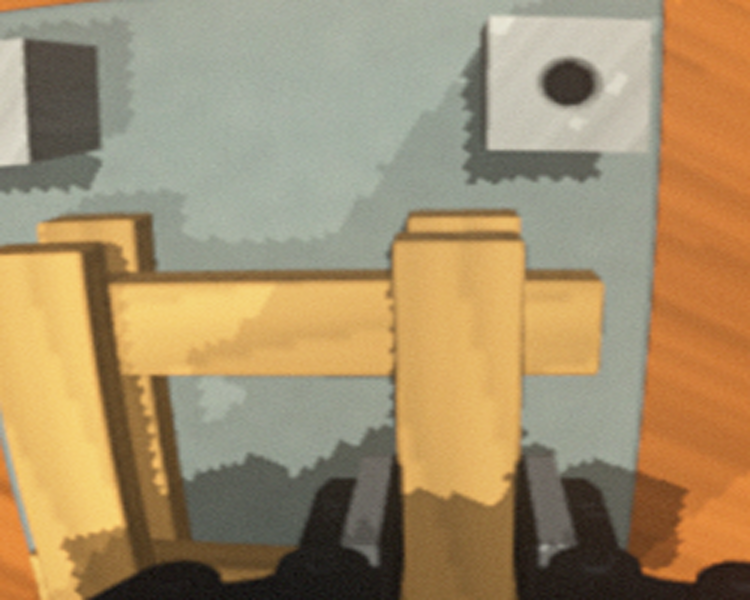

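Emit:
send_rows(motion=[0,0,-0.05,0,1,0,0,0,0,2.6,0,0,0,0,3.4,0,0,0,0,4.5,0,0,-1.0,0,4.5,0,0,-3,0,4.5,0,0,-4,0,4.5,0,0,-4,0,4.5,0,0,-2,0,4.5,0,0,0,0,4.5])

```text
time: 17.7
eef_pos: [0.5838, -0.0305, 0.1855]
tcp_rot: [0.854, -0.521, 0.001, 0.006]
contact_force: [1.5, 0.1, 0.7]
opening: 0.527
```

Run:
```python
from h import *
pic,d,T=snap('wrist','w15.png'); s=ctrl.get_state(); print(s['time'],T[:3,3],s['eef_pos'],tool(T),T[:3,2])
cv2.imwrite('pics/w15c.png',cv2.resize(pic[70:310,200:440,::-1],None,fx=2.5,fy=2.5,interpolation=cv2.INTER_CUBIC))
```

```text
17.75 [ 0.58378283 -0.03054567  0.18546229] [ 0.58315635 -0.03046282  0.18392154] (np.float64(-62.75370936391166), np.float64(0.6503274614118834)) [-0.00440129 -0.01046201 -0.99993559]
```

View pics/w15c.png

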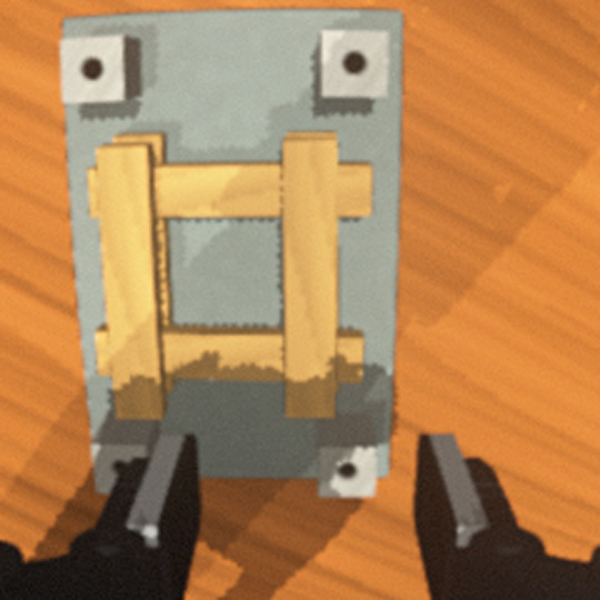

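Run:
```python
from h import *
pic,d,T=snap('wrist','w16.png'); print(T[:3,3],tool(T))
# refine: dark hole centroid near guesses
g=cv2.cvtColor(pic,cv2.COLOR_RGB2GRAY).astype(float)
uv=[]
for u,v in [(236.8,97.2),(341.6,94.8),(338.8,258)]:
    for k in range(4):
        y0,x0=int(round(v))-6,int(round(u))-6; w=g[y0:y0+13,x0:x0+13]; wt=np.clip(110-w,0,None); yy,xx=np.mgrid[0:13,0:13]
        wt*=((xx-6)**2+(yy-6)**2<36); u,v=x0+(wt*xx).sum()/wt.sum(),y0+(wt*yy).sum()/wt.sum()
    uv.append((u,v))
print(np.round(uv,1))
W=toplane('wrist',uv,.045,T); t,a,res=fit2([[82,48],[82,-48],[-82,-48]],W); print(t*1000,a,np.round(res,1))
plan([.44,-.27,.20],71-180,grip=4.5)
```

```text
[ 0.58315635 -0.03046282  0.18392154] (np.float64(-62.758876109862015), np.float64(0.6814988548024634))
[[236.7  96.4]
 [342.1  93.9]
 [339.  257.6]]
[570.73639086  -2.58126281] 27.200660399266713 [[ 0.1  0.2]
 [ 0.   0. ]
 [-0.1 -0.2]]
rows 7 dist 279 dphi -46.2
2.12,3.37,-0.21,0.115,4.5,2.49,3.11,-0.21,0.115,4.5,2.83,2.8,-0.21,0.115,4.5,3.14,2.46,-0.21,0.115,4.5,3.4,2.08,-0.21,0.115,4.5,3.61,1.68,-0.21,0.115,4.5,3.78,1.25,-0.21,0.115,4.5
```

Run:
```python
from h import *
plan([.465,-.30,.17],71-180,grip=5,n=8)
```

```text
rows 8 dist 294 dphi -46.2
2.33,2.84,0.19,0.101,5,2.6,2.59,0.19,0.101,5,2.85,2.32,0.19,0.101,5,3.07,2.02,0.19,0.101,5,3.26,1.7,0.19,0.101,5,3.41,1.36,0.19,0.101,5,3.53,1.01,0.19,0.101,5,3.62,0.65,0.19,0.101,5
```

Emit:
send_rows(motion=[2.0,2.5,0,0.1,5,2.6,2.6,0.1,0.1,5,2.9,2.3,0.2,0.1,5,3.1,2.0,0.2,0.1,5,3.3,1.7,0.2,0.1,5,3.4,1.4,0.2,0.1,5,3.4,1.0,0.2,0.1,5,2.0,0.4,0.2,0.1,5,0.6,0,0,0,5,0,0,0,0,5])

```text
time: 18.8
eef_pos: [0.4534, -0.2861, 0.147]
tcp_rot: [-0.572, 0.82, 0.018, -0.014]
contact_force: [0.4, -0.3, -0.5]
opening: 0.585
```

Run:
```python
from h import *
pic,d,T=snap('wrist','w17.png'); s=ctrl.get_state(); print(s['time'],T[:3,3],s['eef_pos'],tool(T),T[:3,2])
```

```text
18.85 [ 0.45340299 -0.28612933  0.14698577] [ 0.45346172 -0.28548247  0.14678359] (np.float64(-110.19275815531782), np.float64(2.6002097498930885)) [-0.04334868  0.01338    -0.9989704 ]
```

View pics/w17.png

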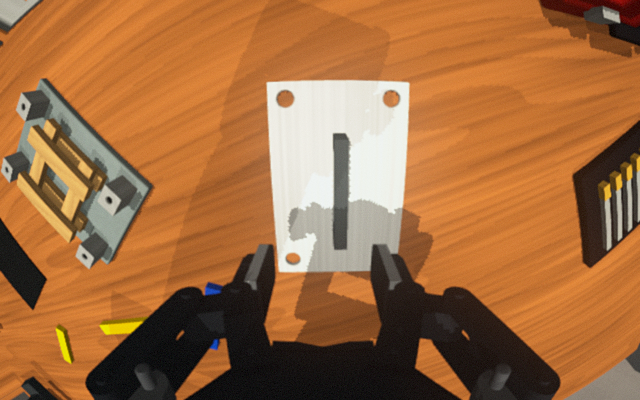

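Emit:
send_rows(motion=[0,-3,0,0,5,0,-3,0,0,5,0,0,0,0,5,0,0,0,0,5])

```text
time: 19.25
eef_pos: [0.5117, -0.3003, 0.1406]
tcp_rot: [-0.577, 0.817, 0.022, -0.014]
contact_force: [0.7, 0.5, -0.5]
opening: 0.586
```

Run:
```python
from h import *
pic,d,T=snap('wrist','w18.png'); s=ctrl.get_state(); print(s['time'],T[:3,3],s['eef_pos'],tool(T),T[:3,2])
```

```text
19.3 [ 0.51174766 -0.3003131   0.14061952] [ 0.51162517 -0.30026236  0.14066164] (np.float64(-109.54821831361134), np.float64(2.976369349723918)) [-0.04836645  0.01888906 -0.99865103]
```

Emit:
send_rows(motion=[0,0.7,0,0,5,0,0.7,0,0,5,0,0.7,0,0,5,0,0.7,0,0,5,0,0.7,0,0,5,0,0.7,0,0,5,0,0.7,0,0,5,0,0.7,0,0,5,0,0,0,0,5])

```text
time: 20.2
eef_pos: [0.4515, -0.2776, 0.1444]
tcp_rot: [-0.577, 0.816, 0.022, -0.014]
contact_force: [0.5, 0.7, -0.5]
opening: 0.586
```

Run:
```python
from h import *
T,s=pose(); print(s['time'],T[:3,3],s['eef_pos'],tool(T),T[:3,2])
```

```text
20.2 [ 0.45150425 -0.27762413  0.14438556] [ 0.45150425 -0.27762413  0.14438556] (np.float64(-109.50243895364909), np.float64(3.0111015109325785)) [-0.04888319  0.01922957 -0.99861938]
```

View pics/w18.png

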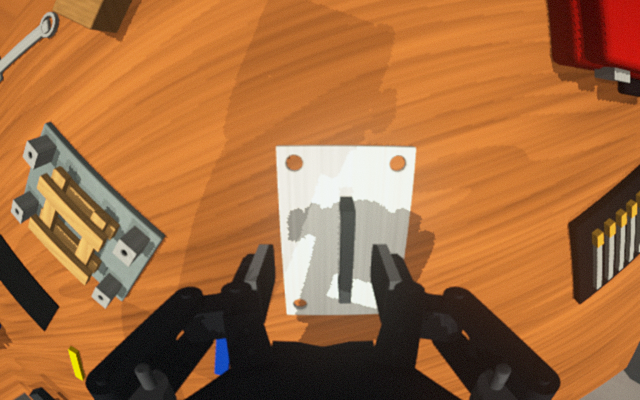

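Run:
```python
from h import *
pic,d,T=snap('wrist','w19.png'); print(T[:3,3])
cv2.imwrite('pics/w19c.png',cv2.resize(pic[70:280,240:430,::-1],None,fx=3,fy=2.8,interpolation=cv2.INTER_CUBIC))
woodrects(pic,T,.043,(240,70,430,300),.005,d)
```

```text
[ 0.45150425 -0.27762413  0.14438556]
[ 101   63   19  114 1603] [array([ 441.8, -297.5]), array([ 12.6, 100.7]), np.float64(70.7)] zmed 42.9
```

View pics/w19c.png

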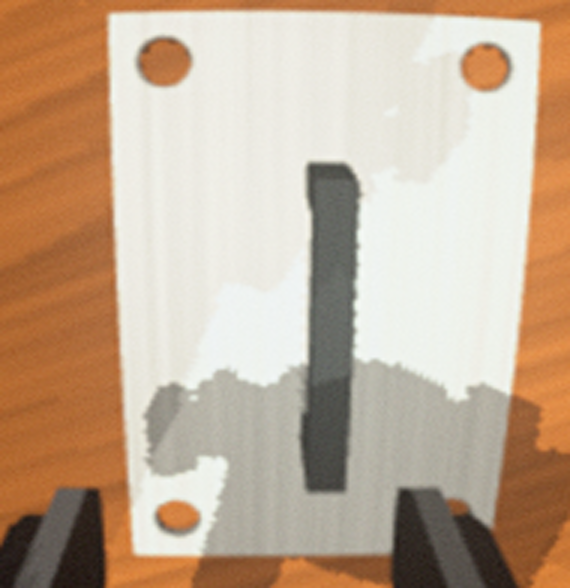

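Run:
```python
from h import *
T,s=pose()
uv=np.array([[164,61],[486,67],[178,516]])/[3,2.8]+[240,70]
W=toplane('wrist',uv,.006,T); print(fit2([[82,48],[82,-48],[-82,48]],W))
plan([.4409,-.2971,.06],-109.3,n=8,grip=5)
```

```text
(array([ 0.44184337, -0.29853367]), np.float64(-19.443937080520513), array([[ 0.03893119, -0.10103461],
       [ 0.19940784, -0.12583243],
       [-0.23833904,  0.22686704]]))
rows 8 dist 87 dphi 0.2
0.27,-0.01,1.06,-0.0,5,0.27,-0.01,1.06,-0.0,5,0.27,-0.01,1.06,-0.0,5,0.27,-0.01,1.06,-0.0,5,0.27,-0.01,1.06,-0.0,5,0.27,-0.01,1.06,-0.0,5,0.27,-0.01,1.06,-0.0,5,0.27,-0.0,1.06,-0.0,5
```

Emit:
send_rows(motion=[0.3,0,1,0,5,0.3,0,1.1,0,5,0.3,0,1.1,0,5,0.3,0,1.1,0,5,0.3,0,1.1,0,5,0.3,0,1.1,0,5,0.3,0,1,0,5,0.1,0,0.5,0,5,0,0,0,0,5])

```text
time: 21.15
eef_pos: [0.4392, -0.2985, 0.055]
tcp_rot: [-0.577, 0.816, 0.024, -0.015]
contact_force: [-0.3, -0.1, 0.1]
opening: 0.582
```

Run:
```python
from h import *
pic,d,T=snap('wrist','w20.png'); s=ctrl.get_state(); print(s['time'],T[:3,3],tool(T),T[:3,2])
plan([.4409,-.2971,.017],-109.3,n=5,grip=5)
```

```text
21.2 [ 0.4391795  -0.29848641  0.05502432] (np.float64(-109.51980772029596), np.float64(3.181757219308021)) [-0.05107624  0.02172252 -0.99845849]
rows 5 dist 38 dphi 0.2
-0.04,-0.06,0.77,-0.001,5,-0.04,-0.06,0.77,-0.001,5,-0.04,-0.06,0.77,-0.001,5,-0.04,-0.06,0.77,-0.001,5,-0.04,-0.06,0.77,-0.001,5
```

View pics/w20.png

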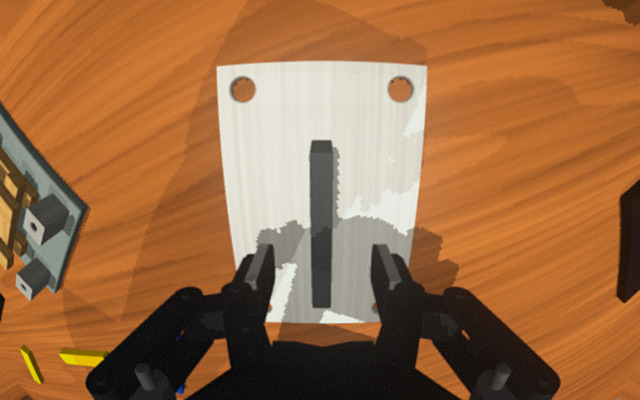

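Emit:
send_rows(motion=[0,-0.1,0.8,0,5,0,-0.1,0.8,0,5,0,-0.1,0.8,0,5,0,0,0.8,0,5,0,0,0.4,0,5,0,0,0,0,5])

```text
time: 21.8
eef_pos: [0.4417, -0.2993, 0.0176]
tcp_rot: [-0.577, 0.816, 0.022, -0.014]
contact_force: [-0.6, -0.7, -0.1]
opening: 0.583
```

Run:
```python
from h import *
T,s=pose(); print(s['time'],T[:3,3],tool(T),T[:3,2],s['contact_force'])
plan([.4409,-.2971,.017],-109.3,n=1,grip=5)
```

```text
21.8 [ 0.44169739 -0.2993481   0.01761396] (np.float64(-109.4704975525899), np.float64(2.9787377772705694)) [-0.04832029  0.01911933 -0.99864889] [-0.55345005 -0.71148405 -0.08492756]
rows 1 dist 2 dphi 0.2
-0.19,0.15,0.07,-0.003,5
```

Emit:
send_rows(motion=[-0.2,0.15,0.05,0,5,0,0,0,0,2,0,0,0,0,0.6,0,0,0,0,0.6,0,0,0,0,0.6,0,0,0,0,0.6,0,0,0,0,0.6], grip_force=90)

```text
time: 22.5
eef_pos: [0.4412, -0.297, 0.0178]
tcp_rot: [-0.577, 0.816, 0.021, -0.014]
contact_force: [-0.2, -0.7, -0.8]
opening: 0.123
```

Run:
```python
from h import *
T,s=pose(); print(s['time'],T[:3,3],tool(T),T[:3,2],s['contact_force'],s['opening']*85)
```

```text
22.5 [ 0.44115202 -0.29700938  0.01780031] (np.float64(-109.45980081014429), np.float64(2.91552616574204)) [-0.04750208  0.01818394 -0.99870561] [-0.17525932 -0.72741797 -0.7963789 ] 10.448426045871235
```

Run:
```python
from h import *
T,s=pose(); np.save('Tg.npy',T)
```

Emit:
send_rows(motion=[0,0,-0.4,0,0.6,0,0,-0.7,0,0.6,0,0,-0.8,0,0.6,0,0,-1,0,0.6,0,0,-1,0,0.6,0,0,-1,0,0.6,0,0,-1,0,0.6,0,0,-1,0,0.6,0,0,-1,0,0.6,0,0,-1,0,0.6,0,0,-0.6,0,0.6,0,0,0,0,0.6])

```text
time: 23.7
eef_pos: [0.4452, -0.2979, 0.1206]
tcp_rot: [-0.577, 0.816, 0.022, -0.014]
contact_force: [-0.1, -1.3, -3.1]
opening: 0.12
```

```bash
cat >> h.py <<'E'
def cover(T):
    """assumed cover pose from grip record"""
    Tg=np.load('Tg.npy'); Cg=np.eye(4); Cg[:3,:3]=R.from_euler('z',-19.4,degrees=True).as_matrix(); Cg[:3,3]=[.4418,-.2980,0]
    C=T@np.linalg.inv(Tg)@Cg
    print('cover',np.round(C[:3,3]*1000,1),'yaw',round(np.degrees(np.arctan2(C[1,0],C[0,0])),2),'tilt deg',round(np.degrees(np.arccos(C[2,2])),2),np.round(C[:3,2],4)); return C
E
python3 - <<'E'
from h import *
pic,d,T=snap('wrist','w21.png'); s=ctrl.get_state(); print(s['time'],T[:3,3],tool(T),T[:3,2],s['contact_force'],s['wrist_torque'],s['opening']*85)
cover(T)
E
```

```text
23.75 [ 0.4452165  -0.2979382   0.12060634] (np.float64(-109.47077799530992), np.float64(3.0091848873881317)) [-0.04867108  0.0196713  -0.99862113] [-0.21335623 -0.20198145 -4.22466283] [ 0.00883354 -0.07182583 -0.0169887 ] 10.179086180887758
cover [ 445.8 -298.9  102.8] yaw -19.41 tilt deg 0.11 [ 0.0012 -0.0015  1.    ]
```

View pics/w21.png

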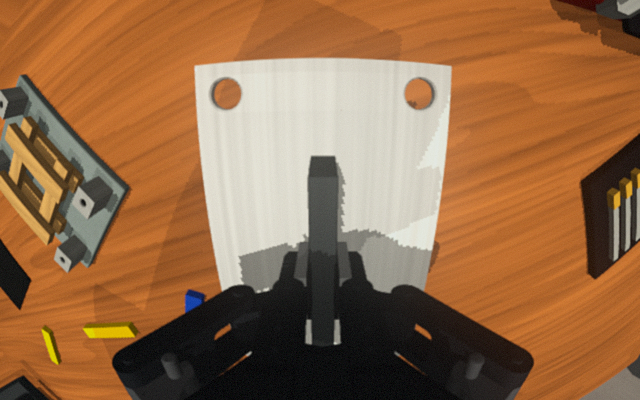

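```bash
cat >> h.py <<'E'
def covplan(c,z,yaw,n,grip=.6):
    T,s=pose(); C=cover(T); Ct=np.eye(4); Ct[:3,:3]=R.from_euler('z',yaw,degrees=True).as_matrix(); Ct[:3,3]=[*c,z]
    Tt=Ct@np.linalg.inv(C)@T; plan(Tt[:3,3],tool(Tt)[0],n=n,grip=grip)
E
python3 - <<'E'
from h import *
covplan([.5707,-.0026],.098,27.2,30)
E
```

```text
cover [ 445.6 -298.7  102.3] yaw -19.41 tilt deg 0.15 [ 0.0017 -0.002   1.    ]
rows 30 dist 321 dphi 46.6
-1.07,-0.06,0.01,-0.027,0.6,-1.06,-0.09,0.01,-0.027,0.6,-1.06,-0.12,0.01,-0.027,0.6,-1.06,-0.15,0.01,-0.027,0.6,-1.05,-0.18,0.01,-0.027,0.6,-1.05,-0.21,0.01,-0.027,0.6,-1.04,-0.24,0.01,-0.027,0.6,-1.04,-0.26,0.01,-0.027,0.6,-1.03,-0.29,0.01,-0.027,0.6,-1.02,-0.32,0.01,-0.027,0.6,-1.01,-0.35,0.01,-0.027,0.6,-1.0,-0.37,0.01,-0.027,0.6,-0.99,-0.4,0.01,-0.027,0.6,-0.98,-0.43,0.01,-0.027,0.6,-0.97,-0.45,0.01,-0.027,0.6,-0.95,-0.48,0.01,-0.027,0.6,-0.94,-0.51,0.01,-0.027,0.6,-0.93,-0.53,0.01,-0.027,0.6,-0.91,-0.56,0.01,-0.027,0.6,-0.9,-0.58,0.01,-0.027,0.6,-0.88,-0.61,0.01,-0.027,0.6,-0.86,-0.63,0.01,-0.027,0.6,-0.85,-0.65,0.01,-0.027,0.6,-0.83,-0.67,0.01,-0.027,0.6,-0.81,-0.7,0.01,-0.027,0.6,-0.79,-0.72,0.01,-0.027,0.6,-0.77,-0.74,0.01,-0.027,0.6,-0.75,-0.76,0.01,-0.027,0.6,-0.73,-0.78,0.01,-0.027,0.6,-0.71,-0.8,0.01,-0.027,0.6
```

Emit:
send_rows(motion=[-0.6,0,0,-0.015,0.6,-1,-0.1,0,-0.027,0.6,-1,-0.1,0,-0.027,0.6,-1,-0.15,0,-0.027,0.6,-1,-0.2,0,-0.027,0.6,-1,-0.2,0,-0.027,0.6,-1,-0.25,0,-0.027,0.6,-1,-0.25,0,-0.027,0.6,-1,-0.3,0,-0.027,0.6,-1,-0.3,0,-0.027,0.6,-1,-0.35,0,-0.027,0.6,-1,-0.4,0,-0.027,0.6])

```text
time: 24.95
eef_pos: [0.4945, -0.1767, 0.1174]
tcp_rot: [-0.707, 0.707, 0.027, -0.01]
contact_force: [-1.0, 0.5, -3.9]
opening: 0.12
```

Run:
```python
from h import *
T,s=pose(); print(s['time'],T[:3,2],s['opening'])
covplan([.5707,-.0026],.098,27.2,18)
```

```text
24.95 [-0.05307926  0.02437452 -0.99829278] 0.12029612149776604
cover [ 495.4 -177.    99.6] yaw 0.0 tilt deg 1.33 [ 0.0022 -0.023   0.9997]
rows 18 dist 190 dphi 27.2
-0.97,-0.42,0.01,-0.026,0.6,-0.96,-0.44,0.01,-0.026,0.6,-0.94,-0.47,0.01,-0.026,0.6,-0.93,-0.49,0.01,-0.026,0.6,-0.92,-0.52,0.01,-0.026,0.6,-0.9,-0.54,0.01,-0.026,0.6,-0.89,-0.56,0.01,-0.026,0.6,-0.88,-0.59,0.01,-0.026,0.6,-0.86,-0.61,0.01,-0.026,0.6,-0.84,-0.63,0.01,-0.026,0.6,-0.83,-0.66,0.01,-0.026,0.6,-0.81,-0.68,0.01,-0.026,0.6,-0.79,-0.7,0.01,-0.026,0.6,-0.77,-0.72,0.01,-0.026,0.6,-0.75,-0.74,0.01,-0.026,0.6,-0.73,-0.76,0.01,-0.026,0.6,-0.71,-0.78,0.01,-0.026,0.6,-0.69,-0.8,0.01,-0.026,0.6
```

Emit:
send_rows(motion=[-1.3,3.7,0,0,0.6,0,0,0,0,0.6])

```text
time: 25.15
eef_pos: [0.4555, -0.16, 0.1169]
tcp_rot: [0.708, -0.705, -0.031, 0.011]
contact_force: [-1.1, 0.9, -4.6]
opening: 0.119
```

```bash
cat > st.py <<'E'
from h import *
T,s=pose(); rr=T[:2,3]/np.linalg.norm(T[:2,3]); print('t',round(s['time'],2),np.round(T[:3,3]*1000,1),'phi',round(tool(T)[0],2),'lean rad/tan',np.round([T[:2,2]@rr,T[:2,2]@[-rr[1],rr[0]]],4),'in tool xy of up',np.round(T[2,:2],4),'dq',np.round(s['dq'],3)); cover(T)
E
python3 st.py
```

```text
t 25.15 [ 455.5 -160.   116.9] phi -89.77 lean rad/tan [-0.0652  0.0072] in tool xy of up [-0.0286  0.059 ] dq [ 0.023  0.077 -0.143  0.02  -0.108  0.001]
cover [ 456.3 -160.3   99.1] yaw 0.3 tilt deg 1.63 [ 0.0083 -0.0273  0.9996]
```

Emit:
send_rows(motion=[0.2,-0.7,0,0,0.6,0.2,-0.7,0,0,0.6,0.2,-0.7,0,0,0.6,0.2,-0.7,0,0,0.6,0,0,0,0,0.6])

```text
time: 25.65
eef_pos: [0.489, -0.1692, 0.1165]
tcp_rot: [0.709, -0.704, -0.028, 0.01]
contact_force: [0.6, -0.5, -2.5]
opening: 0.118
```

```bash
python3 st.py
```

```text
t 25.65 [ 489.  -169.2  116.5] phi -89.65 lean rad/tan [-0.0595  0.0064] in tool xy of up [-0.0259  0.054 ] dq [ 0.001  0.009 -0.007 -0.003  0.013 -0.001]
cover [ 489.9 -169.5   98.7] yaw 0.41 tilt deg 1.42 [ 0.0033 -0.0246  0.9997]
```

Run:
```python
from h import *
covplan([.455,-.26],.06,27.2,12)
```

```text
cover [ 489.9 -169.5   98.7] yaw 0.41 tilt deg 1.42 [ 0.0033 -0.0246  0.9997]
rows 12 dist 105 dphi 26.8
0.76,0.28,0.32,-0.039,0.6,0.75,0.31,0.32,-0.039,0.6,0.74,0.34,0.32,-0.039,0.6,0.72,0.37,0.32,-0.039,0.6,0.71,0.4,0.32,-0.039,0.6,0.69,0.42,0.32,-0.039,0.6,0.68,0.45,0.32,-0.039,0.6,0.66,0.48,0.32,-0.039,0.6,0.64,0.5,0.32,-0.039,0.6,0.62,0.52,0.32,-0.039,0.6,0.6,0.55,0.32,-0.039,0.6,0.58,0.57,0.32,-0.039,0.6
```

Emit:
send_rows(motion=[0.75,0.3,0.3,-0.039,0.6,0.75,0.3,0.3,-0.039,0.6,0.75,0.3,0.3,-0.039,0.6,0.7,0.4,0.3,-0.039,0.6,0.7,0.4,0.3,-0.039,0.6,0.7,0.4,0.3,-0.039,0.6,0.7,0.45,0.3,-0.039,0.6,0.65,0.5,0.3,-0.039,0.6,0.65,0.5,0.3,-0.039,0.6,0.6,0.5,0.3,-0.039,0.6,0.6,0.5,0.3,-0.039,0.6,0,0,0,0,0.6])

```text
time: 26.85
eef_pos: [0.4617, -0.2591, 0.0826]
tcp_rot: [0.848, -0.53, -0.029, 0.004]
contact_force: [0.0, 0.4, -3.8]
opening: 0.124
```

```bash
python3 st.py
python3 - <<'E'
from h import *
covplan([.455,-.26],.03,27.2,8)
E
```

```text
t 26.85 [ 461.7 -259.1   82.6] phi -64.06 lean rad/tan [-0.0592 -0.0046] in tool xy of up [-0.046   0.0374] dq [ 0.008  0.001 -0.005  0.017  0.011  0.015]
cover [ 462.7 -258.5   64.8] yaw 25.96 tilt deg 2.67 [ 0.0075 -0.0461  0.9989]
cover [ 462.7 -258.5   64.8] yaw 25.96 tilt deg 2.67 [ 0.0075 -0.0461  0.9989]
rows 8 dist 36 dphi 1.2
-0.02,0.08,0.44,-0.003,0.6,-0.02,0.08,0.44,-0.003,0.6,-0.02,0.08,0.44,-0.003,0.6,-0.02,0.08,0.44,-0.003,0.6,-0.02,0.08,0.44,-0.003,0.6,-0.02,0.08,0.44,-0.003,0.6,-0.02,0.08,0.44,-0.003,0.6,-0.02,0.08,0.44,-0.003,0.6
```

Emit:
send_rows(motion=[0,0.1,0.5,-0.01,0.6,0,0.1,0.8,-0.01,0.6,0,0.1,0.9,0,0.6,0,0.1,0.9,0,0.6,0,0.1,0.9,0,0.6,0,0.1,0.9,0,0.6,0,0,0.5,0,0.6,0,0,0,0,0.6])

```text
time: 27.65
eef_pos: [0.4527, -0.259, 0.0233]
tcp_rot: [0.853, -0.521, -0.031, 0.003]
contact_force: [0.2, 0.0, -3.3]
opening: 0.119
```

```bash
python3 st.py; python3 -c "
from h import *
s=ctrl.get_state(); print(s['contact_force'],s['wrist_torque'])"
```

```text
t 27.65 [ 452.7 -259.    23.3] phi -62.91 lean rad/tan [-0.0616 -0.004 ] in tool xy of up [-0.0494  0.037 ] dq [ 0.     0.005 -0.003 -0.003  0.     0.001]
cover [ 453.7 -258.4    5.5] yaw 27.11 tilt deg 2.87 [ 0.0096 -0.0491  0.9987]
[ 0.23274306  0.0460464  -3.31261733] [-0.06321541 -0.02310633 -0.00050641]
```

Now press gently: small steps into the bench, re-anchoring each row.

Emit:
send_rows(motion=[0,0,0.3,0,0.6,0,0,0.3,0,0.6,0,0,0.2,0,0.6,0,0,0.2,0,0.6])

```text
time: 28.05
eef_pos: [0.4531, -0.2589, 0.0185]
tcp_rot: [0.853, -0.521, -0.032, 0.003]
contact_force: [-6.2, 5.3, 9.9]
opening: 0.12
```

```bash
python3 st.py; python3 -c "
from h import *
s=ctrl.get_state(); print(s['contact_force'],s['wrist_torque'])"
```

```text
t 28.05 [ 453.1 -258.9   18.5] phi -62.84 lean rad/tan [-0.065  -0.0049] in tool xy of up [-0.0519  0.0396] dq [ 0.004  0.007 -0.01  -0.013  0.017  0.007]
cover [ 454.  -258.2    0.7] yaw 27.18 tilt deg 2.97 [ 0.0131 -0.0501  0.9987]
[-6.17331037  5.33279765  9.87040842] [ 0.1552667   0.90304051 -0.13476767]
```

Emit:
send_rows(motion=[0,0,0.3,0,0.6,0,0,0.3,0,0.6,0,0,0.3,0,0.6,0,0,0.3,0,0.6])

```text
time: 28.45
eef_pos: [0.4528, -0.2587, 0.0181]
tcp_rot: [0.853, -0.52, -0.036, 0.005]
contact_force: [-8.6, 6.4, 14.6]
opening: 0.118
```

```bash
python3 st.py; python3 -c "
from h import *
s=ctrl.get_state(); print(s['contact_force'],s['wrist_torque'])"
```

```text
t 28.45 [ 452.8 -258.7   18.1] phi -62.77 lean rad/tan [-0.0728 -0.0071] in tool xy of up [-0.0572  0.0456] dq [ 0.005  0.008 -0.01  -0.012  0.018  0.009]
cover [ 4.536e+02 -2.580e+02  3.000e-01] yaw 27.27 tilt deg 3.22 [ 0.021  -0.0521  0.9984]
[-8.6378821   6.42855765 14.60480704] [ 0.3481041   1.08783669 -0.18289279]
```

Emit:
send_rows(motion=[0,0,0,0,2.5,0,0,0,0,4,0,0,-1,0,5,0,0,-1.5,0,5,0,0,-1.5,0,5,0,0,-1.5,0,5,0,0,-1.5,0,5,0,0,-1.5,0,5,0,0,-1.5,0,5,0,0,-1.5,0,5,0,0,-1.5,0,5,0,0,-0.5,0,5])

```text
time: 29.65
eef_pos: [0.467, -0.267, 0.173]
tcp_rot: [0.854, -0.52, -0.026, 0.006]
contact_force: [-0.4, -0.8, -0.3]
opening: 0.583
```

```bash
python3 st.py; python3 -c "
from h import *
s=ctrl.get_state(); print(s['qpos'])"
```

```text
t 29.65 [ 467. -267.  173.] phi -62.75 lean rad/tan [-0.0522 -0.0108] in tool xy of up [-0.0379  0.0375] dq [-0.    -0.056 -0.036  0.001  0.102 -0.001]
cover [ 468.  -266.5  155.2] yaw 27.28 tilt deg 2.23 [ 0.0048 -0.0386  0.9992]
[-0.69868348  0.0705382   1.93582392 -0.02155427  1.18472743  0.40438662]
```

Emit:
send_rows(motion=[0,0,5,0,5,0,0,0,0,5,0,0,0,0,5])

```text
time: 29.95
eef_pos: [0.4667, -0.2681, 0.1276]
tcp_rot: [0.854, -0.52, -0.022, 0.007]
contact_force: [0.6, -0.3, 1.0]
opening: 0.583
```

```bash
python3 st.py; python3 -c "
from h import *
s=ctrl.get_state(); print(s['qpos'])"
```

```text
t 29.95 [ 466.7 -268.1  127.6] phi -62.74 lean rad/tan [-0.0434 -0.0125] in tool xy of up [-0.0297  0.034 ] dq [-0.001  0.03   0.073  0.001  0.018 -0.001]
cover [ 467.9 -267.7  109.8] yaw 27.29 tilt deg 1.89 [-0.0019 -0.033   0.9995]
[-0.70054078  0.12166561  1.97133816 -0.02258071  1.08923328  0.40487652]
```

Emit:
send_rows(motion=[0,0,-1.5,0,5,0,0,-1.5,0,5,0,0,-1.5,0,5,0,0,-0.7,0,5,0,0,5,0,5,0,0,0,0,5,0,0,-1.5,0,5,0,0,-1.5,0,5,0,0,-1.5,0,5,0,0,-0.7,0,5,0,0,5,0,5,0,0,0,0,5])

```text
time: 31.15
eef_pos: [0.473, -0.2725, 0.1544]
tcp_rot: [0.854, -0.52, -0.013, 0.008]
contact_force: [0.0, 0.9, -1.8]
opening: 0.586
```

```bash
python3 st.py
```

```text
t 31.15 [ 473.  -272.5  154.4] phi -62.7 lean rad/tan [-0.026  -0.0155] in tool xy of up [-0.0135  0.0271] dq [ 0.008 -0.116 -0.207  0.004  0.041 -0.002]
cover [ 474.4 -272.3  136.6] yaw 27.34 tilt deg 1.53 [-0.0156 -0.0217  0.9996]
```

Emit:
send_rows(motion=[0,0,-1.2,0,5,0,0,-1.2,0,5,0,0,-1,0,5,0,0,-0.4,0,5,0,0,5,0,5,0,0,0,0,5,0,0,-1.2,0,5,0,0,-1.2,0,5,0,0,-1,0,5,0,0,-0.4,0,5,0,0,5,0,5,0,0,0,0,5])

```text
time: 32.35
eef_pos: [0.4835, -0.2809, 0.1628]
tcp_rot: [0.854, -0.52, 0.006, 0.011]
contact_force: [-1.2, 0.7, -1.8]
opening: 0.584
```

```bash
python3 st.py
```

```text
t 32.35 [ 483.5 -280.9  162.8] phi -62.65 lean rad/tan [ 0.0115 -0.022 ] in tool xy of up [0.0216 0.0124] dq [ 0.007 -0.117 -0.198  0.003  0.034 -0.001]
cover [ 485.4 -281.1  145.1] yaw 27.45 tilt deg 2.57 [-0.0447  0.0026  0.999 ]
```

Emit:
send_rows(motion=[0,0,-5,0,5,0,0,0,0,5,0,0.2,1.2,0,5,0,0.2,1.2,0,5,0,0.2,1.2,0,5,0,0.2,1.2,0,5,0,0,0,0,5])

```text
time: 33.05
eef_pos: [0.4772, -0.286, 0.1693]
tcp_rot: [0.854, -0.52, 0.008, 0.011]
contact_force: [-0.1, -0.1, 0.2]
opening: 0.587
```

```bash
python3 st.py
```

```text
t 33.05 [ 477.2 -286.   169.3] phi -62.65 lean rad/tan [ 0.0165 -0.0226] in tool xy of up [0.0259 0.0105] dq [ 0.002 -0.002 -0.009  0.004  0.     0.   ]
cover [ 479.2 -286.3  151.6] yaw 27.47 tilt deg 2.79 [-0.0483  0.0057  0.9988]
```

Emit:
send_rows(motion=[3.4,-2.2,0,0,5,3.4,-2.2,0,0,5,0,0,0,0,5])

```text
time: 33.35
eef_pos: [0.5455, -0.3246, 0.1634]
tcp_rot: [0.854, -0.52, 0.002, 0.01]
contact_force: [-1.4, 0.4, -0.2]
opening: 0.59
```

```bash
python3 st.py
```

```text
t 33.35 [ 545.5 -324.6  163.4] phi -62.71 lean rad/tan [ 0.0042 -0.0207] in tool xy of up [0.0145 0.0154] dq [-0.003 -0.045  0.075 -0.006  0.046 -0.003]
cover [ 547.4 -324.8  145.7] yaw 27.38 tilt deg 2.23 [-0.0388 -0.0022  0.9992]
```

Emit:
send_rows(motion=[3.4,-2.2,0,0,5,3.4,-2.2,0,0,5,0,0,0,0,5])

```text
time: 33.65
eef_pos: [0.6129, -0.3622, 0.1545]
tcp_rot: [0.854, -0.52, -0.006, 0.009]
contact_force: [-0.5, 0.4, -1.3]
opening: 0.584
```

```bash
python3 st.py
python3 - <<'E'
from h import *
plan([.4535,-.2575,.12],-62.7,n=14,grip=5)
E
```

```text
t 33.65 [ 612.9 -362.2  154.5] phi -62.71 lean rad/tan [-0.0128 -0.0185] in tool xy of up [-0.001   0.0224] dq [-0.002 -0.055  0.08  -0.009  0.047 -0.002]
cover [ 614.5 -362.2  136.8] yaw 27.35 tilt deg 1.63 [-0.0254 -0.0128  0.9996]
rows 14 dist 194 dphi 0.0
-1.19,0.66,0.26,-0.0,5,-1.19,0.66,0.26,-0.0,5,-1.19,0.66,0.26,-0.0,5,-1.19,0.66,0.26,-0.0,5,-1.19,0.66,0.26,-0.0,5,-1.19,0.66,0.26,-0.0,5,-1.19,0.66,0.26,-0.0,5,-1.19,0.66,0.26,-0.0,5,-1.19,0.66,0.26,-0.0,5,-1.19,0.66,0.26,-0.0,5,-1.19,0.66,0.26,-0.0,5,-1.19,0.66,0.26,-0.0,5,-1.19,0.66,0.26,-0.0,5,-1.19,0.66,0.26,-0.0,5
```

Emit:
send_rows(motion=[-1.2,0.7,0,0,5,-1.2,0.7,0,0,5,-1.2,0.7,0,0,5,-1.2,0.7,0,0,5,-1.2,0.7,0,0,5,-1.2,0.7,0,0,5,-1.2,0.7,0,0,5,-1.2,0.7,0,0,5,-1.2,0.7,0,0,5,-1.2,0.7,0,0,5,-1.2,0.7,0,0,5,-0.6,0.4,0,0,5])

```text
time: 34.85
eef_pos: [0.46, -0.2646, 0.153]
tcp_rot: [0.854, -0.52, -0.016, 0.008]
contact_force: [-0.5, 0.7, 0.1]
opening: 0.586
```

```bash
python3 st.py;  python3 - <<'E'
from h import *
pic,d,T=snap('wrist','w22.png'); print(T[:3,3])
woodrects(pic,T,.043,(240,70,430,330),.005,d)
E
```

```text
t 34.85 [ 460.  -264.6  153. ] phi -62.68 lean rad/tan [-0.0316 -0.0161] in tool xy of up [-0.0179  0.0307] dq [-0.031 -0.183  0.188 -0.002 -0.015 -0.028]
cover [ 461.3 -264.4  135.2] yaw 27.36 tilt deg 1.5 [-0.0103 -0.024   0.9997]
[ 0.45997002 -0.26457291  0.15303642]
[  68   64   16  110 1521] [array([ 454.6, -257.4]), array([99.3, 12.3]), np.float64(26.8)] zmed 43.0
```

View pics/w22.png

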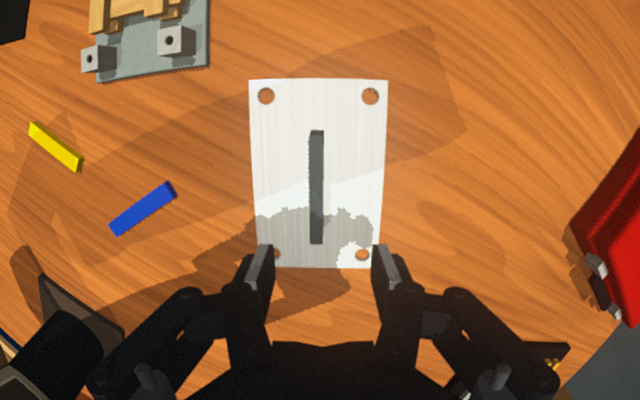

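Emit:
send_rows(motion=[-0.4,0.1,0,0.005,5,-0.4,0.1,0,0.005,5,0,0,5,0,5,0,0,0,0,5])

```text
time: 35.3
eef_pos: [0.4522, -0.2577, 0.1036]
tcp_rot: [0.851, -0.525, -0.014, 0.009]
contact_force: [-0.9, 0.7, -2.1]
opening: 0.586
```

```bash
python3 st.py;  python3 - <<'E'
from h import *
plan([.4543,-.2574,.017],-63.2,n=6,grip=5)
E
```

```text
t 35.3 [ 452.2 -257.7  103.6] phi -63.32 lean rad/tan [-0.0295 -0.0165] in tool xy of up [-0.0155  0.0301] dq [ 0.009 -0.11  -0.164  0.004  0.028  0.003]
cover [ 453.6 -257.5   85.8] yaw 26.72 tilt deg 1.44 [-0.0122 -0.022   0.9997]
rows 6 dist 87 dphi 0.1
0.03,-0.08,1.44,-0.0,5,0.03,-0.08,1.44,-0.0,5,0.03,-0.08,1.44,-0.0,5,0.03,-0.08,1.44,-0.0,5,0.03,-0.08,1.44,-0.0,5,0.03,-0.08,1.44,-0.0,5
```

Emit:
send_rows(motion=[0,0,4,0,5,0,0,0,0,5,0,0,-1,0,5,0,0,-1,0,5,0,0,-1,0,5,0,0,4,0,5,0,0,0,0,5])

```text
time: 36.0
eef_pos: [0.4603, -0.265, 0.0722]
tcp_rot: [0.851, -0.525, -0.002, 0.011]
contact_force: [-0.4, 1.0, -1.1]
opening: 0.585
```

```bash
python3 st.py;  python3 - <<'E'
from h import *
plan([.4543,-.2574,.017],-63.2,n=4,grip=5)
E
```

```text
t 36.0 [ 460.3 -265.    72.2] phi -63.29 lean rad/tan [-0.0048 -0.021 ] in tool xy of up [0.0075 0.0202] dq [ 0.008 -0.136 -0.152  0.005  0.035 -0.001]
cover [ 462.1 -265.1   54.4] yaw 26.78 tilt deg 1.83 [-0.0314 -0.0059  0.9995]
rows 4 dist 56 dphi 0.1
-0.25,0.02,1.38,-0.0,5,-0.25,0.02,1.38,-0.0,5,-0.25,0.02,1.38,-0.0,5,-0.25,0.02,1.38,-0.0,5
```

Tool-x tilt is 0.4°. Now descend gently onto the handle.

Emit:
send_rows(motion=[-0.4,0,0.5,0,5,-0.4,0.05,0.6,0,5,-0.2,0,1,0,5,0,0,1,0,5,0,0,1,0,5,0,0,0.6,0,5,0,0,0,0,5])

```text
time: 36.7
eef_pos: [0.4582, -0.2593, 0.0294]
tcp_rot: [0.851, -0.524, 0.003, 0.011]
contact_force: [0.1, -0.0, 0.5]
opening: 0.583
```

```bash
python3 st.py;  python3 - <<'E'
from h import *
plan([.4543,-.2574,.017],-63.2,n=2,grip=5)
E
```

```text
t 36.7 [ 458.2 -259.3   29.4] phi -63.27 lean rad/tan [ 0.0061 -0.0231] in tool xy of up [0.0179 0.0158] dq [-0.001  0.005 -0.004 -0.001 -0.002  0.001]
cover [ 460.1 -259.5   11.6] yaw 26.83 tilt deg 2.29 [-0.04    0.0014  0.9992]
rows 2 dist 13 dphi 0.1
-0.18,0.12,0.62,-0.001,5,-0.18,0.12,0.62,-0.001,5
```

Emit:
send_rows(motion=[-0.25,0.15,0.6,0,5,-0.15,0.1,0.6,0,5,0,0,0.2,0,5,0,0,0,0,5])

```text
time: 37.1
eef_pos: [0.4536, -0.257, 0.0137]
tcp_rot: [0.851, -0.525, 0.003, 0.011]
contact_force: [0.5, 0.3, -0.1]
opening: 0.581
```

```bash
python3 st.py;  python3 - <<'E'
from h import *
plan([.4543,-.2574,.017],-63.2,n=1,grip=5)
E
```

```text
t 37.1 [ 453.6 -257.    13.7] phi -63.28 lean rad/tan [ 0.0053 -0.0229] in tool xy of up [0.0171 0.0161] dq [-0.002  0.     0.001  0.    -0.002 -0.   ]
cover [ 455.5 -257.3   -4. ] yaw 26.82 tilt deg 2.25 [-3.930e-02  9.000e-04  9.992e-01]
rows 1 dist 3 dphi 0.1
0.07,-0.04,-0.33,-0.001,5
```

Emit:
send_rows(motion=[0,0,-0.3,0,5,0,0,0,0,2,0,0,0,0,0.6,0,0,0,0,0.6,0,0,0,0,0.6,0,0,0,0,0.6], grip_force=90)

```text
time: 37.7
eef_pos: [0.4544, -0.2577, 0.0181]
tcp_rot: [0.851, -0.524, 0.004, 0.012]
contact_force: [-0.4, -1.2, -0.2]
opening: 0.12
```

```bash
python3 st.py;  python3 - <<'E'
from h import *
T,s=pose(); print(s['contact_force'],s['wrist_torque'],s['opening']*85)
E
```

```text
t 37.7 [ 454.4 -257.7   18.1] phi -63.26 lean rad/tan [ 0.0076 -0.0234] in tool xy of up [0.0193 0.0153] dq [ 0.001 -0.002  0.001  0.001  0.001 -0.002]
cover [ 4.563e+02 -2.579e+02  4.000e-01] yaw 26.84 tilt deg 2.36 [-0.041   0.0024  0.9992]
[-0.43099638 -1.20467531 -0.20713626] [ 0.09234682 -0.05928291  0.03779101] 10.167310703670426
```

```bash
python3 - <<'E'
from h import *
T,s=pose(); np.save('Tg.npy',T)
E
sed -i "s/'z',-19.4,degrees/'z',26.85,degrees/; s/\[.4418,-.2980,0\]/[.4548,-.2577,0]/" h.py; grep -n "26.85" h.py
```

```text
65:    Tg=np.load('Tg.npy'); Cg=np.eye(4); Cg[:3,:3]=R.from_euler('z',26.85,degrees=True).as_matrix(); Cg[:3,3]=[.4548,-.2577,0]
```

Emit:
send_rows(motion=[0,0,-0.4,0,0.6,0,0,-0.7,0,0.6,0,0,-0.8,0,0.6,0,0,-1,0,0.6,0,0,-1,0,0.6,0,0,-1,0,0.6,0,0,-1,0,0.6,0,0,-1,0,0.6,0,0,-1,0,0.6,0,0,-0.8,0,0.6,0,0,-0.4,0,0.6,0,0,0,0,0.6])

```text
time: 38.9
eef_pos: [0.4535, -0.2538, 0.1161]
tcp_rot: [0.851, -0.525, 0.002, 0.011]
contact_force: [0.8, -0.6, -3.9]
opening: 0.116
```

```bash
cat >> h.py <<'E'
def platefit(pic,d,T):
    """plane through the plate's upper face from wrist depth"""
    vv,uu=np.mgrid[40:260:2,150:500:2]; uv=np.c_[uu.ravel(),vv.ravel()]; dd=d[uv[:,1],uv[:,0]]
    P=deproj('wrist',uv,dd,T); L=(np.c_[P,np.ones(len(P))]@np.linalg.inv(T).T)[:,:3]
    ok=(dd>0)&(L[:,2]>2)&(L[:,2]<28)&(abs(L[:,0])<62)&(L[:,1]>-96)&(L[:,1]<90)&(abs(L[:,0])>12)
    P=P[ok]
    for k in range(4):
        A=np.c_[P[:,:2],np.ones(len(P))]; c=np.linalg.lstsq(A,P[:,2],rcond=None)[0]; r=P[:,2]-A@c; P=P[abs(r)<max(2.2*r.std(),.0008)]
    ct=np.array([P[:,0].mean(),P[:,1].mean()])
    print('plate n',len(P),'normal',np.round([-c[0],-c[1]],4),'tilt',round(np.degrees(np.hypot(c[0],c[1])),2),'z at tcp',round((c[0]*T[0,3]+c[1]*T[1,3]+c[2])*1000,1),'std',round(r.std()*1000,2)); return c
E
python3 st.py
python3 - <<'E'
from h import *
pic,d,T=snap('wrist','w23.png'); platefit(pic,d,T)
print(ctrl.get_state()['contact_force'])
pic,d,_=snap('top');
E
```

```text
t 38.9 [ 453.5 -253.8  116.1] phi -63.27 lean rad/tan [ 0.004  -0.0225] in tool xy of up [0.0159 0.0164] dq [-0.    -0.004  0.003  0.001  0.003 -0.001]
cover [ 453.8 -253.8   98. ] yaw 26.83 tilt deg 0.21 [ 0.0025 -0.0026  1.    ]
plate n 0 normal [-0. -0.] tilt 0.0 z at tcp 0.0 std nan
[ 0.07734413  0.11771799 -4.26696033]
  ret = _var(a, axis=axis, dtype=dtype, out=out, ddof=ddof,
  arrmean = um.true_divide(arrmean, div, out=arrmean,
  ret = ret.dtype.type(ret / rcount)
h.py:79: RuntimeWarning: Mean of empty slice.
  ct=np.array([P[:,0].mean(),P[:,1].mean()])
  ret = ret.dtype.type(ret / rcount)
```

View pics/w23.png

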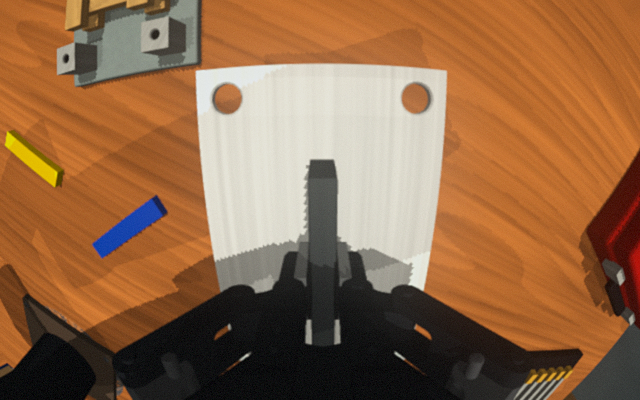

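Run:
```python
from h import *
pic,d,T=snap('wrist')
np.save('d.npy',d)
uv=np.array([[250,150],[400,150],[280,80],[250,220],[323,200]]); dd=d[uv[:,1],uv[:,0]]; P=deproj('wrist',uv,dd,T); print(dd,np.round(P*1000,1)); print(np.round((np.c_[P,np.ones(5)]@np.linalg.inv(T).T)*1000,1))
```

```text
[0.15303026 0.15463777 0.14209375 0.16629872 0.12437539] [[ 485.  -195.6  104.4]
 [ 519.3 -264.2  103.8]
 [ 523.3 -194.5  104.3]
 [ 449.1 -210.5  103.6]
 [ 488.5 -234.7  140.1]]
[[-3.74e+01 -5.47e+01  9.40e+00  1.00e+03]
 [ 3.92e+01 -5.46e+01  1.10e+01  1.00e+03]
 [-2.13e+01 -8.94e+01  9.10e+00  1.00e+03]
 [-4.03e+01 -1.60e+01  1.08e+01  1.00e+03]
 [-4.00e-01 -3.97e+01 -2.56e+01  1.00e+03]]
```

```bash
sed -i 's/@np.linalg.inv(T).T)\[:,:3\]$/@np.linalg.inv(T).T)[:,:3]*1000/' h.py
python3 - <<'E'
from h import *
T,_=pose(); platefit(None,np.load('d.npy'),T)
covplan([.5707,-.0026],.098,27.2,24)
E
```

```text
plate n 7830 normal [0.0021 0.0012] tilt 0.14 z at tcp 103.6 std 0.55
cover [ 453.1 -253.2   96.6] yaw 26.83 tilt deg 0.35 [ 0.0044 -0.0042  1.    ]
rows 24 dist 277 dphi 0.4
-0.71,-0.91,-0.03,-0.0,0.6,-0.71,-0.91,-0.03,-0.0,0.6,-0.71,-0.91,-0.03,-0.0,0.6,-0.71,-0.91,-0.03,-0.0,0.6,-0.71,-0.91,-0.03,-0.0,0.6,-0.71,-0.91,-0.03,-0.0,0.6,-0.71,-0.91,-0.03,-0.0,0.6,-0.71,-0.91,-0.03,-0.0,0.6,-0.71,-0.91,-0.03,-0.0,0.6,-0.71,-0.91,-0.03,-0.0,0.6,-0.71,-0.91,-0.03,-0.0,0.6,-0.71,-0.91,-0.03,-0.0,0.6,-0.71,-0.91,-0.03,-0.0,0.6,-0.71,-0.91,-0.03,-0.0,0.6,-0.71,-0.91,-0.03,-0.0,0.6,-0.71,-0.91,-0.03,-0.0,0.6,-0.71,-0.91,-0.03,-0.0,0.6,-0.71,-0.91,-0.03,-0.0,0.6,-0.71,-0.91,-0.03,-0.0,0.6,-0.71,-0.91,-0.03,-0.0,0.6,-0.71,-0.91,-0.03,-0.0,0.6,-0.71,-0.91,-0.03,-0.0,0.6,-0.71,-0.91,-0.03,-0.0,0.6,-0.71,-0.91,-0.03,-0.0,0.6
```

Emit:
send_rows(motion=[-0.4,-0.5,-0.05,0,0.6,-0.7,-0.9,-0.05,0,0.6,-0.7,-0.9,-0.05,0,0.6,-0.7,-0.9,-0.05,0,0.6,-0.7,-0.9,-0.05,0,0.6,-0.7,-0.9,-0.05,0,0.6,-0.7,-0.9,-0.05,0,0.6,-0.7,-0.9,-0.05,0,0.6,-0.7,-0.9,-0.05,0,0.6,-0.7,-0.9,-0.05,0,0.6,-0.7,-0.9,-0.05,0,0.6,-0.7,-0.9,-0.05,0,0.6])

```text
time: 40.25
eef_pos: [0.5131, -0.1223, 0.1161]
tcp_rot: [0.851, -0.525, -0.001, 0.01]
contact_force: [-0.7, 0.6, -4.1]
opening: 0.119
```

```bash
python3 st.py
python3 - <<'E'
from h import *
covplan([.5707,-.0026],.09,27.2,12)
E
```

```text
t 40.25 [ 513.1 -122.3  116.1] phi -63.28 lean rad/tan [-0.008  -0.0192] in tool xy of up [0.0095 0.0185] dq [ 0.239  0.052 -0.062  0.001  0.016  0.236]
cover [ 513.4 -122.2   98. ] yaw 26.83 tilt deg 0.59 [ 0.0073 -0.0073  0.9999]
cover [ 513.4 -122.2   98. ] yaw 26.83 tilt deg 0.59 [ 0.0073 -0.0073  0.9999]
rows 12 dist 133 dphi 0.4
-0.68,-0.88,0.04,-0.001,0.6,-0.68,-0.88,0.04,-0.001,0.6,-0.68,-0.88,0.04,-0.001,0.6,-0.68,-0.88,0.04,-0.001,0.6,-0.68,-0.88,0.04,-0.001,0.6,-0.68,-0.88,0.04,-0.001,0.6,-0.67,-0.88,0.04,-0.001,0.6,-0.67,-0.88,0.04,-0.001,0.6,-0.67,-0.88,0.04,-0.001,0.6,-0.67,-0.88,0.04,-0.001,0.6,-0.67,-0.88,0.04,-0.001,0.6,-0.67,-0.88,0.04,-0.001,0.6
```

Emit:
send_rows(motion=[-0.7,-0.9,0,-0.001,0.6,-0.7,-0.9,0,-0.001,0.6,-0.7,-0.9,0,-0.001,0.6,-0.7,-0.9,0,-0.001,0.6,-0.7,-0.9,0,-0.001,0.6,-0.7,-0.9,0,-0.001,0.6,-0.7,-0.9,0,-0.001,0.6,-0.7,-0.9,0,-0.001,0.6,-0.6,-0.8,0,0,0.6,-0.4,-0.5,0,0,0.6,-0.2,-0.3,0,0,0.6,0,0,0,0,0.6])

```text
time: 41.45
eef_pos: [0.5654, -0.0112, 0.1133]
tcp_rot: [0.854, -0.52, -0.001, 0.01]
contact_force: [0.4, -0.4, -2.9]
opening: 0.117
```

```bash
python3 st.py
python3 - <<'E'
from h import *
pic,d,T=snap('wrist','w24.png'); platefit(pic,d,T)
covplan([.5707,-.0026],.075,27.2,3)
E
```

```text
t 41.45 [565.4 -11.2 113.3] phi -62.67 lean rad/tan [-0.0122 -0.0172] in tool xy of up [0.0093 0.0189] dq [ 0.002  0.002 -0.001 -0.008  0.002  0.002]
cover [565.7 -11.1  95.2] yaw 27.44 tilt deg 0.61 [ 0.0078 -0.0072  0.9999]
plate n 7807 normal [ 0.0047 -0.0017] tilt 0.29 z at tcp 102.1 std 0.54
cover [565.5 -11.3  95.1] yaw 27.42 tilt deg 0.61 [ 0.0079 -0.0072  0.9999]
rows 3 dist 23 dphi -0.2
-0.19,-0.3,0.66,0.001,0.6,-0.19,-0.3,0.66,0.001,0.6,-0.19,-0.3,0.66,0.001,0.6
```

View pics/w24.png

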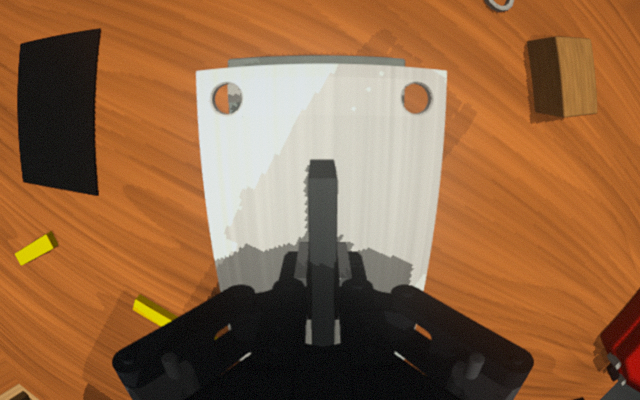

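```bash
cat >> h.py <<'E'
def holes(pic,T,ztop,fn=None):
    g=pic.astype(int); L=g.min(2); uv=[]
    for u,v in [(227,98),(416,98)]:
        y0,x0=int(v)-24,int(u)-24; w=pic[y0:y0+48,x0:x0+48].astype(int)
        # plate is grey/white: low saturation & bright
        m=((w.max(2)-w.min(2)<45)&(w.max(2)>120)).astype(np.uint8)
        h=(1-m); n,lab,st,ce=cv2.connectedComponentsWithStats(h)
        i=lab[24,24] if lab[24,24] else 1+np.argmin([np.hypot(*(c-24)) if s[4]>150 else 99 for s,c in zip(st[1:],ce[1:])])
        ys,xs=np.nonzero(lab==i); hull=cv2.convexHull(np.c_[xs,ys].astype(np.int32)); e=cv2.fitEllipse(hull); uv.append((e[0][0]+x0,e[0][1]+y0)); print('ell',np.round(uv[-1],1),np.round(e[1],1))
    W=toplane('wrist',uv,ztop,T); t,a,res=fit2([[82,48],[82,-48]],W); print('cover from holes',np.round(t*1000,1),'yaw',round(a,2),'res',np.round(res,1).tolist()); return t,a
E
python3 - <<'E'
from h import *
pic,d,T=snap('wrist'); holes(pic,T,.101); cover(T)
E
```

```text
ell [222.3  98.3] [18.5 29.6]
ell [415.7  97.9] [28.7 30.5]
cover from holes [563.9  -9.6] yaw 27.34 res [[0.4, -0.8], [-0.4, 0.8]]
cover [565.5 -11.3  95.1] yaw 27.42 tilt deg 0.61 [ 0.0079 -0.0072  0.9999]
```

Run:
```python
from h import *
T,_=pose(); W=toplane('wrist',[[227.3,98],[416,98]],.101,T); t,a,res=fit2([[82,48],[82,-48]],W); print(t*1000,a,res)
```

```text
[564.38137428 -11.12052108] 27.296571825356818 [[-0.17615598  0.34134607]
 [ 0.17615598 -0.34134607]]
```

Emit:
send_rows(motion=[-0.2,-0.3,0.5,0,0.6,-0.3,-0.3,0.5,0.002,0.6,-0.1,-0.2,0.4,0.002,0.6,0,-0.1,0.2,0,0.6,0,0,0,0,0.6])

```text
time: 42.05
eef_pos: [0.57, -0.0029, 0.0951]
tcp_rot: [0.852, -0.523, -0.001, 0.011]
contact_force: [1.0, 0.2, -4.2]
opening: 0.119
```

```bash
python3 st.py
python3 - <<'E'
from h import *
pic,d,T=snap('wrist','w25.png'); platefit(pic,d,T)
cv2.imwrite('pics/w25c.png',cv2.resize(pic[50:150,190:450,::-1],None,fx=3,fy=3,interpolation=cv2.INTER_CUBIC))
covplan([.5707,-.0026],.063,27.2,3)
pic,d,T=snap('side','s25.png')
cv2.imwrite('pics/s25c.png',cv2.resize(pic[140:250,250:420,::-1],None,fx=4,fy=4,interpolation=cv2.INTER_CUBIC))
E
```

```text
t 42.05 [570.   -2.9  95.1] phi -63.06 lean rad/tan [-0.0138 -0.0172] in tool xy of up [0.009  0.0201] dq [0.001 0.003 0.003 0.001 0.001 0.001]
cover [570.2  -2.8  77. ] yaw 27.05 tilt deg 0.65 [ 0.009  -0.0071  0.9999]
plate n 7791 normal [ 0.0062 -0.0017] tilt 0.37 z at tcp 83.9 std 0.53
cover [570.2  -2.8  77.1] yaw 27.05 tilt deg 0.65 [ 0.0089 -0.007   0.9999]
rows 3 dist 14 dphi 0.2
-0.01,-0.02,0.47,-0.001,0.6,-0.01,-0.02,0.47,-0.001,0.6,-0.01,-0.02,0.47,-0.001,0.6
```

View pics/w25c.png

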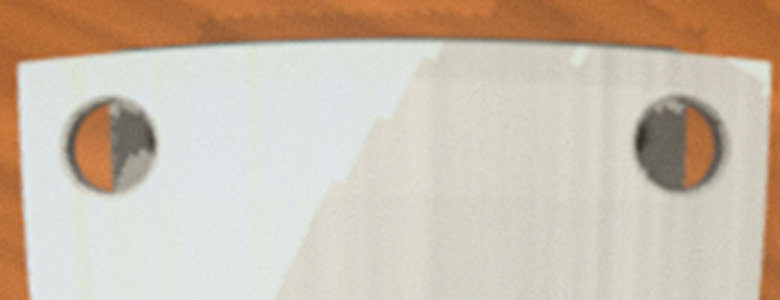

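View pics/s25c.png

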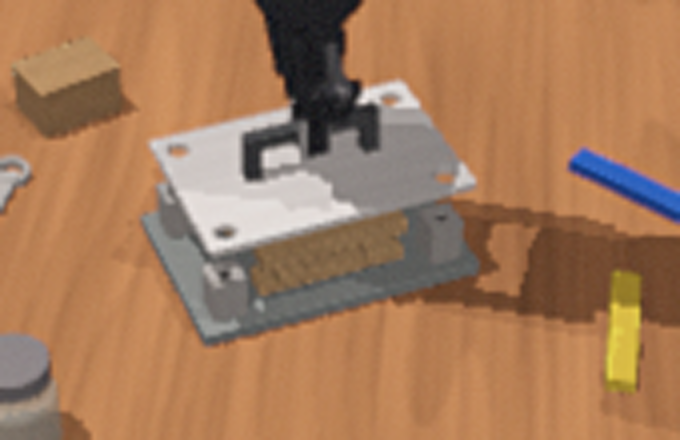

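Emit:
send_rows(motion=[0,0,0.3,0,0.6,0,0,0.4,0,0.6,0,0,0.4,0,0.6,0,0,0.2,0,0.6,0,0,0,0,0.6])

```text
time: 42.65
eef_pos: [0.5702, -0.0035, 0.0818]
tcp_rot: [0.852, -0.523, -0.001, 0.011]
contact_force: [-0.4, 0.2, -3.4]
opening: 0.12
```

```bash
python3 st.py
python3 - <<'E'
from h import *
pic,d,T=snap('wrist','w26.png'); platefit(pic,d,T)
cv2.imwrite('pics/w26c.png',cv2.resize(pic[50:150,190:450,::-1],None,fx=3,fy=3,interpolation=cv2.INTER_CUBIC))
covplan([.5707,-.0026],.063,27.2,2)
E
```

```text
t 42.65 [570.2  -3.5  81.8] phi -63.08 lean rad/tan [-0.0124 -0.0175] in tool xy of up [0.0099 0.019 ] dq [0.    0.003 0.    0.    0.002 0.001]
cover [570.4  -3.4  63.7] yaw 27.03 tilt deg 0.58 [ 0.0076 -0.0067  0.9999]
plate n 7784 normal [ 0.0044 -0.0013] tilt 0.26 z at tcp 70.6 std 0.54
cover [570.5  -3.4  63.8] yaw 27.03 tilt deg 0.57 [ 0.0074 -0.0066  1.    ]
rows 2 dist 1 dphi 0.2
-0.04,-0.03,0.04,-0.001,0.6,-0.04,-0.03,0.04,-0.001,0.6
```

View pics/w26c.png

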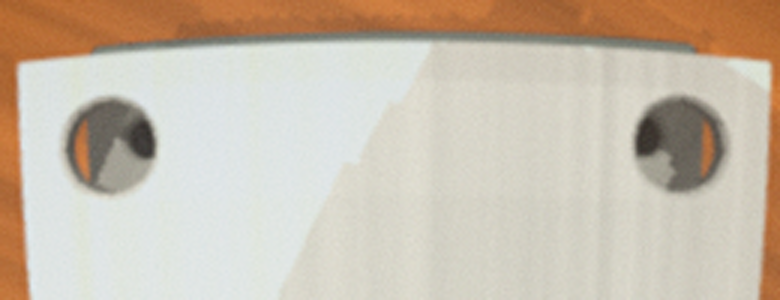

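Run:
```python
from h import *
pic,d,T=snap('top','t26.png'); T,s=pose()
a=np.radians(27.2); Rm=np.array([[np.cos(a),-np.sin(a)],[np.sin(a),np.cos(a)]])
th=np.c_[np.array([[82,48],[82,-48]])/1000@Rm.T+[.5707,-.0026],[.045]*2]
print('thread proj',np.round((proj('wrist',th,T)-[190,50])*3))
for z,nm in((.0697,'top'),):
    W=toplane('wrist',[[226.7,98],[416.7,98]],z,T); t,an,res=fit2([[82,48],[82,-48]],W); print(nm,t*1000,an,res)
cv2.imwrite('pics/t26c.png',cv2.resize(pic[160:270,260:370,::-1],None,fx=5,fy=5,interpolation=cv2.INTER_CUBIC))
```

```text
thread proj [[145. 137.]
 [641. 135.]]
top [569.63577906  -2.98934136] 26.91681525551859 [[ 0.02176058 -0.04286126]
 [-0.02176058  0.04286126]]
```

View pics/t26c.png

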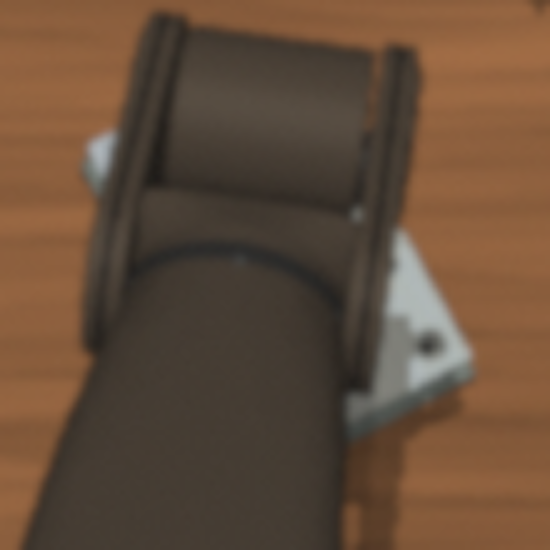

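```bash
python3 - <<'E'
from h import *
pic,d,T=snap('side','s27.png'); cv2.imwrite('pics/s27c.png',cv2.resize(pic[140:250,250:420,::-1],None,fx=4,fy=4,interpolation=cv2.INTER_CUBIC))
E
python3 st.py
```

```text
t 42.8 [570.5  -3.5  82.4] phi -63.08 lean rad/tan [-0.0115 -0.0177] in tool xy of up [0.0105 0.0183] dq [-0.    -0.003 -0.005 -0.001  0.     0.001]
cover [570.8  -3.4  64.2] yaw 27.03 tilt deg 0.53 [ 0.0067 -0.0065  1.    ]
```

View pics/s27c.png

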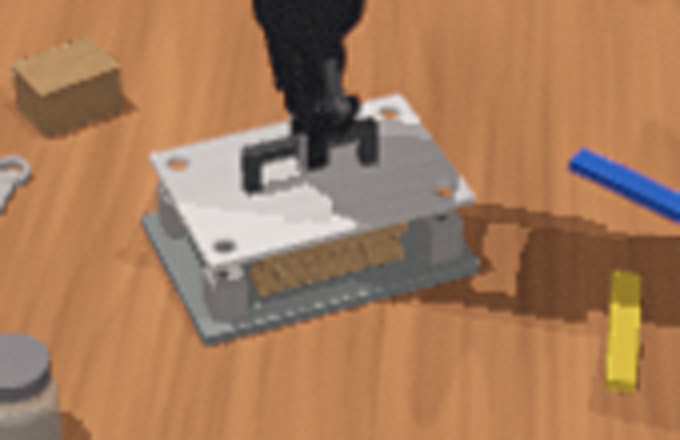

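```bash
python3 -c "
from h import *
print(workorder.sign_off())"; python3 st.py
```

```text
the job is handed in; nothing more can be done
None
the job is handed in; nothing more can be done
```

The job is handed in: the third layer is laid, and the gripper is holding the cover level over the press frame, at about 43 s of the 72 s allowed.

- **Slats:** both spare slats lie across the second layer, each above a bottom slat, within about 1–2 mm in the wrist picture. That picture was taken before the cover went over. The layers below looked undisturbed. One placement briefly pressed with about 13 N, which I eased off before letting go.
- **Cover:** on the first pick-up the tool had leaned about 3°, which would have tilted the cover as it turned. I set the cover down, levelled the tool and gripped again.

Last checks, all just before hand-in:

| Check | Reading |
|---|---|
| Underside of cover | about 64 mm above the bench, 16 mm clear of the pack, still creeping up by about 0.5 mm |
| Tilt | 0.3° from the depth picture, 0.5–0.6° from the arm's own pose |
| Hole to thread offset | about 1 mm, plus about 0.3° of turn; there is 4 mm of play |
| Contact | side view shows daylight all round the cover; the force matches the cover's weight alone |

- **Disagreement:** the two estimates of the cover's centre differed by about 1 mm.
- **Not seen whole:** I did not see all four threads whole. The wrist camera looks in at an angle, so the hole rims clipped the two threads it could see. The overhead view showed the thread in only one hole, because the arm hid the rest. That every thread shows whole follows from the measured poses.

I left the jar, carton and wrench alone.

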